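# Sort vice screws by thread hand with a test nut

## Task

The two square-headed vice screws hanging in the single rack have to be sorted by thread hand. Take one at a time: set its pilot upright in the bronze right-hand test nut and turn it clockwise (seen from above) by a good quarter turn or more, without forcing it - a right-hand screw is drawn well into the nut, a left-hand screw only rides on top - then back it out and hang it by its collar in the double rack, in the bay that already holds a screw of the same hand, before you try the other one. Do not knock screws down, do not shift the two screws already sorted, and leave the tools and things on the bench alone.

Things in the scene. Friction and masses are not known exactly. Their poses are not given: they have to be found in the camera images.
- screw_1: One of the 2 steel vice screws to sort (one right-, one left-hand: unknown which). Hangs head up, z up. Origin: axis, underside of collar. Collar 66 mm dia, z 0 to 6 mm; square head 36 x 36, z 6 to 39.5, flats square to local x, y (grip flats, tips above collar). Shank 39 dia; thread 40 dia, z -13 to -70, 4-start, lead 44; pilot 27 dia with bevelled end, z -70 to -95. 0.6 kg.
- screw_2: The other screw to sort, of the same shape, size and origin as screw_1 but the opposite thread hand; which is which must be found by trying. Both hang in the single rack; places swap and heads point any way.
- sorted_rh: Already sorted RIGHT-HAND screw, same shape, size and origin as screw_1, hanging in one bay of the double rack, on the far side (local +x half). It shows which bay is for right-hand screws. Stays where it is.
- sorted_lh: Already sorted LEFT-HAND screw, same shape, size and origin as screw_1, hanging in the other bay of the double rack, on the far side. It shows which bay is for left-hand screws. Stays where it is.
- in_rack: Single hanging rack of grey welded steel, 190 mm long (local x) x 76 mm wide, fixed. Origin: on the bench under its centre, z up. Two flat rails along local x, tops at z = 112 mm, leave a 48 mm gap centred on local y = 0, in which the two screws hang 80 to 110 mm apart.
- sort_rack: Double hanging rack of grey steel, 190 mm long (local x) x 160 mm wide, fixed. Origin: on the bench under its centre, z up, +x away from the robot. Three rails along x, tops at z = 112 mm, leave two bays: gaps 48 mm wide centred on local y = +42 and y = -42 mm, open from x = -80 to +80 mm. The near half of each bay (local x about -45 mm) is free.
- test_nut: Bronze flange nut with right-hand four-start thread, in a steel plate on four pillars over a base plate 100 (local x) x 92 mm, fixed. Origin: on the bench under the nut's axis, z up; local x, y run along the base plate's sides. Mouth at z = 86 mm: bore 43 mm dia for 4 mm, then the thread, 31 mm between crests; radial play on thread 1.5 mm, on pilot 2 mm.
- nut_mouth (a point): Centre of the mouth; axes as test_nut. Pilot in, head flats parallel to the base plate's sides (4 ways): a right-hand screw rests in the thread with its origin 59 mm above the mouth; each quarter turn clockwise draws it in 11 mm, anticlockwise backs it out, and it stays where left. A left-hand screw rides on top: as it turns it rises and sinks, origin 60 to 67 mm above the mouth.
- screwdriver: Screwdriver with red handle, 187 mm long, lying on the bench in front of the big tester; origin under its middle. Not to be moved.
- tape_roll: Roll of masking tape, 96 mm dia, 25 mm high, lying flat on the bench at the right; origin under its middle. Not to be moved.
- steel_sample: Plain turned steel sample, 40 mm dia, 24 mm high, standing on the bench between the printer and the big tester; origin under its middle. Not to be moved.
Things that resemble listed ones, but are neither listed nor needed, are in the scene too. Leave any yellow look-alike of the sorted_lh alone.

How it is judged (in metres and radians):
On the way, in this order (a step that is already met when the one before it is completed fails the run):
1. a screw upright in the test nut, within 8 mm of its axis: right-hand one drawn in (origin under 56 mm above the mouth) or left-hand one being turned (over 0.2 rad/s, under 75 mm) (((horizontal distance between screw_1 and nut_mouth below 0.008 m and z of screw_1 in the frame of nut_mouth below 0.056 m and angle between screw_1's own z axis and vertical below 0.15 rad) or (horizontal distance between screw_2 and nut_mouth below 0.008 m and z of screw_2 in the frame of nut_mouth below 0.075 m and angle between screw_2's own z axis and vertical below 0.15 rad and angular speed of screw_2 above 0.2 rad/s))), for 0.4 s.
2. the other screw tried in the nut in the same way, while the first hangs in the bay of its own hand ((((horizontal distance between screw_1 and nut_mouth below 0.008 m and z of screw_1 in the frame of nut_mouth below 0.056 m and angle between screw_1's own z axis and vertical below 0.15 rad) and ((y of screw_2 in the frame of sort_rack between 0.034 and 0.05 m and x of screw_2 in the frame of sort_rack between -0.085 and 0.085 m and z of screw_2 in the frame of sort_rack between 0.108 and 0.116 m and angle between each of screw_2, sorted_lh's own z axis and vertical below 0.06 rad and y of sorted_lh in the frame of sort_rack between 0.034 and 0.05 m and x of sorted_lh in the frame of sort_rack between -0.085 and 0.085 m and z of sorted_lh in the frame of sort_rack between 0.108 and 0.116 m) or (y of screw_2 in the frame of sort_rack between -0.05 and -0.034 m and x of screw_2 in the frame of sort_rack between -0.085 and 0.085 m and z of screw_2 in the frame of sort_rack between 0.108 and 0.116 m and angle between each of screw_2, sorted_lh's own z axis and vertical below 0.06 rad and y of sorted_lh in the frame of sort_rack between -0.05 and -0.034 m and x of sorted_lh in the frame of sort_rack between -0.085 and 0.085 m and z of sorted_lh in the frame of sort_rack between 0.108 and 0.116 m))) or ((horizontal distance between screw_2 and nut_mouth below 0.008 m and z of screw_2 in the frame of nut_mouth below 0.075 m and angle between screw_2's own z axis and vertical below 0.15 rad and angular speed of screw_2 above 0.2 rad/s) and ((y of screw_1 in the frame of sort_rack between 0.034 and 0.05 m and x of screw_1 in the frame of sort_rack between -0.085 and 0.085 m and z of screw_1 in the frame of sort_rack between 0.108 and 0.116 m and angle between each of screw_1, sorted_rh's own z axis and vertical below 0.06 rad and y of sorted_rh in the frame of sort_rack between 0.034 and 0.05 m and x of sorted_rh in the frame of sort_rack between -0.085 and 0.085 m and z of sorted_rh in the frame of sort_rack between 0.108 and 0.116 m) or (y of screw_1 in the frame of sort_rack between -0.05 and -0.034 m and x of screw_1 in the frame of sort_rack between -0.085 and 0.085 m and z of screw_1 in the frame of sort_rack between 0.108 and 0.116 m and angle between each of screw_1, sorted_rh's own z axis and vertical below 0.06 rad and y of sorted_rh in the frame of sort_rack between -0.05 and -0.034 m and x of sorted_rh in the frame of sort_rack between -0.085 and 0.085 m and z of sorted_rh in the frame of sort_rack between 0.108 and 0.116 m))))), for 0.4 s.
At the end, for the whole second after the job is handed in: Each screw hangs by its collar in the double-rack bay that holds the sorted screw of its hand: within 8 mm of the bay centre line and 85 mm of the rack middle, shoulder within 4 mm of the rail tops, upright within 0.06 rad, at rest; the sorted screws still hang there (((y of screw_1 in the frame of sort_rack between 0.034 and 0.05 m and x of screw_1 in the frame of sort_rack between -0.085 and 0.085 m and z of screw_1 in the frame of sort_rack between 0.108 and 0.116 m and angle between each of screw_1, sorted_rh's own z axis and vertical below 0.06 rad and y of sorted_rh in the frame of sort_rack between 0.034 and 0.05 m and x of sorted_rh in the frame of sort_rack between -0.085 and 0.085 m and z of sorted_rh in the frame of sort_rack between 0.108 and 0.116 m) or (y of screw_1 in the frame of sort_rack between -0.05 and -0.034 m and x of screw_1 in the frame of sort_rack between -0.085 and 0.085 m and z of screw_1 in the frame of sort_rack between 0.108 and 0.116 m and angle between each of screw_1, sorted_rh's own z axis and vertical below 0.06 rad and y of sorted_rh in the frame of sort_rack between -0.05 and -0.034 m and x of sorted_rh in the frame of sort_rack between -0.085 and 0.085 m and z of sorted_rh in the frame of sort_rack between 0.108 and 0.116 m)) and ((y of screw_2 in the frame of sort_rack between 0.034 and 0.05 m and x of screw_2 in the frame of sort_rack between -0.085 and 0.085 m and z of screw_2 in the frame of sort_rack between 0.108 and 0.116 m and angle between each of screw_2, sorted_lh's own z axis and vertical below 0.06 rad and y of sorted_lh in the frame of sort_rack between 0.034 and 0.05 m and x of sorted_lh in the frame of sort_rack between -0.085 and 0.085 m and z of sorted_lh in the frame of sort_rack between 0.108 and 0.116 m) or (y of screw_2 in the frame of sort_rack between -0.05 and -0.034 m and x of screw_2 in the frame of sort_rack between -0.085 and 0.085 m and z of screw_2 in the frame of sort_rack between 0.108 and 0.116 m and angle between each of screw_2, sorted_lh's own z axis and vertical below 0.06 rad and y of sorted_lh in the frame of sort_rack between -0.05 and -0.034 m and x of sorted_lh in the frame of sort_rack between -0.085 and 0.085 m and z of sorted_lh in the frame of sort_rack between 0.108 and 0.116 m)) and linear speed of each of screw_1, screw_2 below 0.02 m/s); the robot touches nothing.
It fails at once if a screw is knocked over or dropped on its side (tilted more than 0.7 rad) (angle between any of screw_1, screw_2, sorted_rh, sorted_lh's own z axis and vertical above 0.7 rad).
It fails at once if a screw is forced into the nut (more than 150 N between them) (contact force between any of screw_1, screw_2 and test_nut above 150 N).
It fails at once if an already sorted screw is shifted (more than 3 cm) (distance of any of sorted_rh, sorted_lh from where it was at the start of the episode above 0.03 m).
It fails at once if the screwdriver, the tape or the steel sample is pushed away (more than 5 cm) (distance of any of screwdriver, tape_roll, steel_sample from where it was at the start of the episode above 0.05 m).
It also fails if it takes over 72 s, if anything falls off the work surface, if the arm or the gripper's body presses on something with over 40 N, if the wrist force passes 120 N, or if a joint passes its speed limit or range.

## Robot

A 6-joint arm with a two-finger parallel gripper is mounted at the origin on a cart in front of the work surface, level with it; the furniture and walls round the work are solid. World frame = base frame: x ahead of the robot, y to its left, z up, the work surface at z = 0. Lengths are in m, angles in degrees, forces in N, time in s.
With the tool pointing down it reaches from about 0.3 to 0.75 m from the base axis. Payload 8.5 kg.
Tool frame: the origin (TCP) lies midway between the tips of the shut fingers; the grasp point (between the pads) lies 19 mm behind it; z points along the fingers, y is the direction in which the jaws open and shut (so a half turn about z gives the same grasp; the last joint's range is limited). The gripper opens to 85 mm and grips with 20 to 120 N. Pads are 22 mm wide; open, the fingers measure 114 mm over their backs; the gripper's body (76 mm by 85 mm) begins 54 mm behind the grasp point. The pads swing forward as they close: fully open they stand 13 mm farther back than shut.
Start: joints at [-83.44, 21.807, 74.336, -0, 83.858, -12.336], TCP at [0.178, -0.52, 0.231] pointing down, gripper open.
Joint ranges: [-178.18, 178.18], [-50.72, 133.34], [12.68, 142.11], [-81.47, 261.47], [9.98, 163.14], [-165.26, 165.26]. Speed limits (degrees/s): [136.94, 136.94, 180, 180, 180, 180].

## Interface

Orientations are given as a 3x3 rotation matrix whose columns are the frame's x, y, z axes.
In Python, from rig import env, eyes, close_job gives the robot as it stands.
- The arm moves only by the tool jog_arm, never from a script. Its argument "deltas" is one flat list of numbers, 7 for each row, row after row: the shift along the tool's x, y, z in units of 0.75 m (1.0 is 0.75 m), then the turn, a rotation vector about the tool's x, y, z in units of 180 degrees (1.0 is 180 degrees), then the gripper command: -1 is fully open, 1 is shut, values between are in proportion. In form: [dx, dy, dz, ax, ay, az, fingers, dx, dy, dz, ax, ay, az, fingers, ...]. A call has 1 to 12 rows; each row is the pose to reach, as a shift and turn from the pose commanded when the call began, along the tool's axes at that moment, turning the shorter way round; what a row does not reach only later rows make up. A row lasts 1/12 s, in which the tool goes at most 41.7 mm and 7.16 degrees, less where a joint would pass 70% of its speed; a pose out of reach is approached as far as the arm can. A call with a number of a shift or a turn outside -1 to 1 is refused whole. A call with a gripper value outside its range is refused whole. The fingers move at their own pace and stop on an object; "grip_force" is the grip in N (left out, the last holds). Time passes only in rows, so rows that repeat a pose let the fingers close. It gives the time, the measured TCP pose, the force and the opening at its end, in the units of the state.
- env.observe(): the state, without advancing time (a new reading comes with each control period).
- eyes.get_image(name): name is "scene" or "top" or "wrist"; returns the picture (420x560x3 uint8, red, green, blue); there is no depth.
- eyes.camera_params(name): a dict with "intrinsics" (3x3 intrinsics, pixels), "k1" (the pictures are not rectified: a ray, as slopes to the right and down, at radius r is drawn at 1 + k1 r^2 times it, then the intrinsics apply), "R" (3x3) and "t" (3): a world point X has camera coordinates R X + t; the wrist camera has in their place "mount" (4x4, takes a point from camera to tool coordinates, whose origin is the TCP and whose axes are the flange's). Camera axes: x right, y down, z forward; pixel columns grow to the right and rows downward; lengths in m; the calibration is good to about 2 mm. A picture is of the moment at which its call begins: read the wrist's pose just before it. camera_params takes no time and is no camera call.
- close_job(): hands the job in, once; it reports no verdict.
The state is a dict: "time_s": time; "q": joint angles; "qvel": joint speeds; "joint_efforts": joint torques, N m; "position": TCP position; "tool_rot": TCP orientation; "ft_force": force on the tool from outside, world axes, zero at the start; "wrist_torque": the same for the moment, N m; "grip_width": finger opening in m.
Only numpy, scipy, OpenCV 4.12 (cv2) and the standard library are available. Lean on these libraries where they do the work, as an engineer would, in place of code of your own. Each camera call takes 0.05 s, during which the arm holds its last target.

## Working session

There is one attempt and no reset: what is moved stays moved. The work goes in short steps, Python scripts to look and compute and a tool call to move; the robot and the scene stay as the last step left them, time stands still between calls to the robot, and variables do not carry over. Pictures are saved under pics/ and viewed, and the job is handed in when it is done.

Besides the shell and the picture viewer there is one more tool, called as a command line: name --argument value ..., lists and objects as JSON in quotes. jog_arm: Moves the arm, as the interface text tells. Its arguments: {"type":"object","properties":{"deltas":{"type":"array"},"grip_force":{"type":"number"}},"required":["deltas"]}

```bash
ls && mkdir -p pics && python3 - <<'E'
from rig import env, eyes
import cv2, numpy as np
s=env.observe(); print({k:np.round(v,4).tolist() for k,v in s.items()})
for n in ["scene","top","wrist"]:
    p=eyes.camera_params(n); print(n,{k:np.round(v,4).tolist() for k,v in p.items()})
    im=eyes.get_image(n); cv2.imwrite(f"pics/{n}0.png",im[:,:,::-1])
E
```

```text
pics
{'time_s': 0.0, 'q': [-83.4406, 21.8415, 74.3857, -0.0013, 83.8582, -12.3356], 'qvel': [0.0594, -0.0096, 0.0084, -0.095, 0.1162, 0.0167], 'joint_efforts': [-0.0009, -44.8462, -23.1287, -0.0002, 0.0047, 0.0], 'position': [0.1781, -0.5201, 0.2307], 'tool_rot': [[0.9461, 0.3238, -0.0002], [0.3238, -0.9461, 0.0015], [0.0003, -0.0015, -1.0]], 'ft_force': [0.44, -0.1559, 0.3962], 'wrist_torque': [-0.0159, -0.0246, 0.0078], 'grip_width': 0.085}
scene {'intrinsics': [[472.7964, 0.0, 265.8828], [0.0, 472.7964, 208.842], [0.0, 0.0, 1.0]], 'k1': -0.125, 'R': [[0.4338, -0.9009, 0.0162], [-0.6913, -0.3443, -0.6353], [0.5779, 0.2644, -0.7721]], 't': [-0.2153, 0.463, 1.226]}
top {'intrinsics': [[494.8985, 0.0, 281.3694], [0.0, 494.8985, 209.7343], [0.0, 0.0, 1.0]], 'k1': 0.0456, 'R': [[0.0296, -0.9995, 0.0057], [-0.9739, -0.0301, -0.2252], [0.2252, 0.0011, -0.9743]], 't': [0.0429, 0.5562, 1.3893]}
wrist {'intrinsics': [[362.2468, 0.0, 280.4883], [0.0, 362.2468, 207.4], [0.0, 0.0, 1.0]], 'k1': -0.0275, 'mount': [[0.0006, -0.949, -0.3151, 0.0818], [1.0, 0.0004, 0.0007, -0.0009], [-0.0006, -0.3151, 0.949, -0.1416], [0.0, 0.0, 0.0, 1.0]]}
```

View pics/scene0.png

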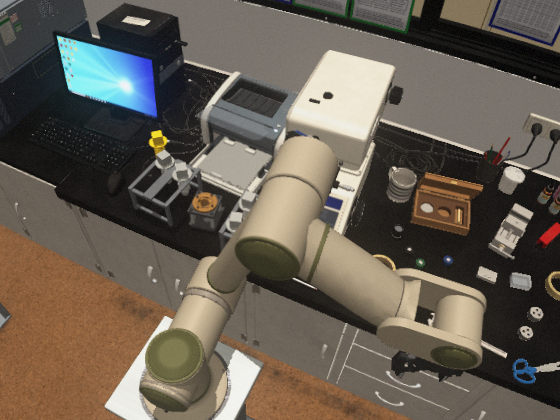

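View pics/top0.png

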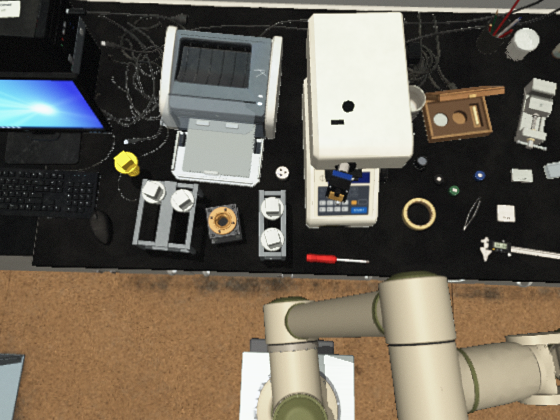

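View pics/wrist0.png

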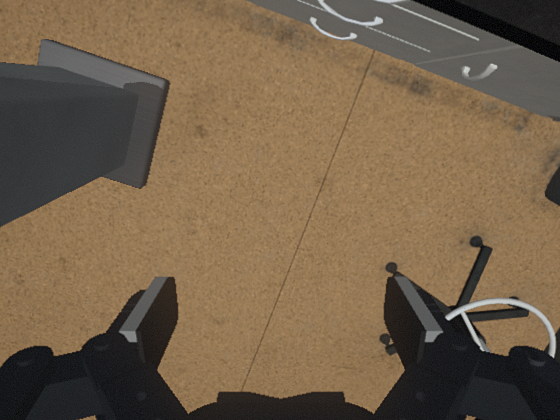

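The top view shows the double rack around (165,215) with sorted screws at about (152,190) and (182,198). The test nut is at (224,222), and the single rack at (272,225) holds screws near (272,207) and (272,239). The yellow look-alike is at (126,160). I'll zoom in on both views.

```bash
python3 - <<'E'
import cv2
a=cv2.imread("pics/top0.png")[140:270,95:295]; cv2.imwrite("pics/top0z.png",cv2.resize(a,None,fx=4,fy=4,interpolation=cv2.INTER_CUBIC))
a=cv2.imread("pics/scene0.png")[120:250,120:270]; cv2.imwrite("pics/scene0z.png",cv2.resize(a,None,fx=4.5,fy=4.5,interpolation=cv2.INTER_CUBIC))
E
```

```text
(no output)
```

View pics/top0z.png

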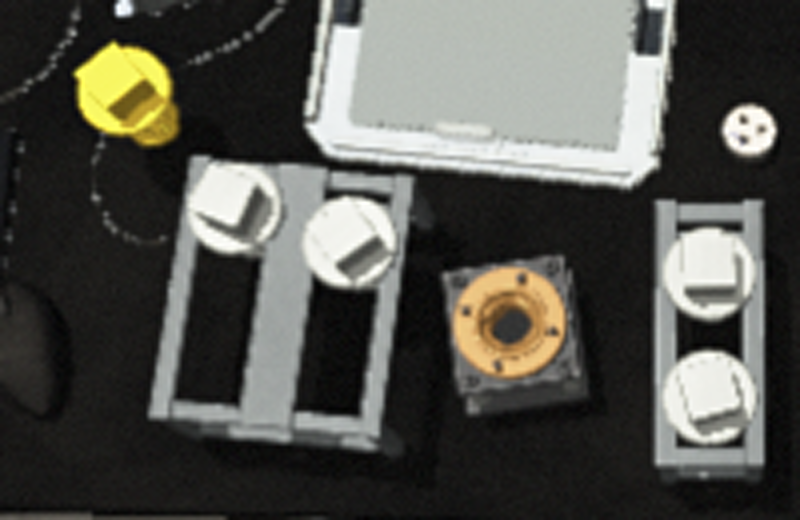

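View pics/scene0z.png

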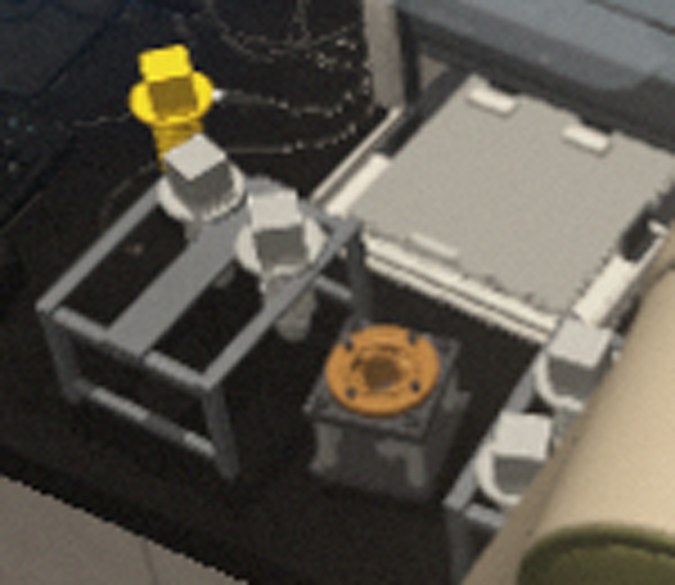

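```bash
cat > h.py <<'E'
import numpy as np, cv2
from rig import env, eyes
def cam(name,s=None):
    p=eyes.camera_params(name); K=np.array(p["intrinsics"]);k1=p["k1"]
    if name!="wrist":
        R=np.array(p["R"]);t=np.array(p["t"]); return K,k1,R.T,-R.T@t
    if s is None: s=env.observe()
    Rt=np.array(s["tool_rot"]);M=np.array(p["mount"])
    return K,k1,Rt@M[:3,:3],Rt@M[:3,3]+np.array(s["position"])
def ray(c,u,v):
    K,k1,R,o=c; d=np.array([(u-K[0,2])/K[0,0],(v-K[1,2])/K[1,1]]);x=d.copy()
    for _ in range(20): x=d/(1+k1*(x@x))
    r=R@np.array([x[0],x[1],1.]); return o,r
def onz(c,u,v,z):
    o,r=ray(c,u,v); return o+r*(z-o[2])/r[2]
def proj(c,X):
    K,k1,R,o=c; p=R.T@(np.array(X)-o); x=p[:2]/p[2]; x=x*(1+k1*(x@x)); return K[0,0]*x[0]+K[0,2],K[1,1]*x[1]+K[1,2]
def save(n,im): cv2.imwrite("pics/"+n,im[:,:,::-1])
def wshot(n):
    s=env.observe(); im=eyes.get_image("wrist"); save(n,im); 
    np.savez("pics/"+n+".npz",R=s["tool_rot"],p=s["position"])
    return im,s
def wcam(n):
    d=np.load("pics/"+n+".npz"); return cam("wrist",{"tool_rot":d["R"],"position":d["p"]})
E
python3 - <<'E'
from h import *
c=cam("top")
Z=lambda x,y:((x+.5)/4-.5+95,(y+.5)/4-.5+140)
P={"nut":(508,322,.086),"Lcollar":(235,210,.115),"Rcollar":(350,243,.115),"s_far":(710,273,.115),"s_near":(709,396,.115),
"in FL":(657,200,.112),"in FR":(764,200,.112),"in NL":(655,466,.112),"in NR":(764,466,.112),
"so FL":(191,157,.112),"so FR":(413,178,.112),"so NL":(149,416,.112),"so NR":(377,439,.112),"nutFL":(443,270,.08),"nutFR":(565,255,.08)}
for k,(x,y,z) in P.items():
    print(k,np.round(onz(c,*Z(x,y),z),4))
E
```

```text
nut [0.5135 0.2302 0.086 ]
Lcollar [0.5827 0.4243 0.115 ]
Rcollar [0.5612 0.3414 0.115 ]
s_far [0.5472 0.086  0.115 ]
s_near [0.4592 0.0837 0.115 ]
in FL [0.6004 0.1257 0.112 ]
in FR [0.6027 0.0492 0.112 ]
in NL [0.4094 0.1195 0.112 ]
in NR [0.4117 0.044  0.112 ]
so FL [0.6216 0.4597 0.112 ]
so FR [0.6111 0.3007 0.112 ]
so NL [0.4341 0.4712 0.112 ]
so NR [0.4226 0.3128 0.112 ]
nutFL [0.5517 0.2801 0.08  ]
nutFR [0.5656 0.1924 0.08  ]
```

```bash
cat >> h.py <<'E'
from scipy.spatial.transform import Rotation as Ro
def Rd(yaw,tilt=0):
    # tool down, x axis at yaw deg; tilt: tool z leans toward -x tool dir
    a=np.radians(yaw);x=np.array([np.cos(a),np.sin(a),0]);z=np.array([0,0,-1.]);t=np.radians(tilt)
    z2=np.cos(t)*z-np.sin(t)*x; x2=np.cos(t)*x+np.sin(t)*z
    return np.column_stack([x2,np.cross(z2,x2),z2])
def plan(p,R,p0=None,R0=None):
    s=env.observe()
    if p0 is None: p0=np.array(s["position"]);R0=np.array(s["tool_rot"])
    d=R0.T@(np.array(p)-p0)/0.75; w=Ro.from_matrix(R0.T@R).as_rotvec()/np.pi
    print("delta",np.round(d,4).tolist(),np.round(w,4).tolist(),"rows",round(np.linalg.norm(d)*.75/.0417,1),round(np.linalg.norm(w)*180/7.16,1))
def st():
    s=env.observe();R=np.array(s["tool_rot"]);print("t",round(s["time_s"],2),"p",np.round(s["position"],4),"yaw",round(np.degrees(np.arctan2(R[1,0],R[0,0])),2),"down",np.round(R[:,2],3),"q",np.round(s["q"],1),"w",round(s["grip_width"],4),"f",np.round(s["ft_force"],1))
E
python3 - <<'E'
from h import *
st(); plan([0.45,0.085,0.30],Rd(180))
E
```

```text
t 0.15 p [ 0.1781 -0.5201  0.2309] yaw 18.9 down [-0.     0.001 -1.   ] q [-83.4  21.8  74.4  -0.   83.9 -12.3] w 0.0852 f [ 0.2  0.5 -0. ]
delta [0.6043, -0.6461, -0.0913] [0.0, -0.0005, -0.895] rows 16.0 22.5
```

jog_arm --deltas '[0.604,-0.646,-0.091,0,0,-0.895,-1,0.604,-0.646,-0.091,0,0,-0.895,-1,0.604,-0.646,-0.091,0,0,-0.895,-1,0.604,-0.646,-0.091,0,0,-0.895,-1,0.604,-0.646,-0.091,0,0,-0.895,-1,0.604,-0.646,-0.091,0,0,-0.895,-1,0.604,-0.646,-0.091,0,0,-0.895,-1,0.604,-0.646,-0.091,0,0,-0.895,-1,0.604,-0.646,-0.091,0,0,-0.895,-1,0.604,-0.646,-0.091,0,0,-0.895,-1,0.604,-0.646,-0.091,0,0,-0.895,-1,0.604,-0.646,-0.091,0,0,-0.895,-1]'

```text
time_s: 1.15
position: [0.382, -0.0645, 0.2828]
tool_rot: [[-0.262, 0.965, 0.0], [0.965, 0.262, -0.0], [-0.0, 0.0, -1.0]]
ft_force: [0.5, -1.3, 0.4]
grip_width: 0.085
```

```bash
python3 - <<'E'
from h import *
st(); plan([0.45,0.085,0.30],Rd(180))
E
```

```text
t 1.15 p [ 0.382  -0.0645  0.2828] yaw 105.18 down [ 0. -0. -1.] q [-27.2   2.8  91.1  -0.   86.1 -42.4] w 0.085 f [ 0.5 -1.3  0.4]
delta [0.1686, 0.1397, -0.0229] [0.0, 0.0001, -0.4157] rows 4.0 10.5
```

jog_arm --deltas '[0.169,0.14,-0.023,0,0,-0.416,-1,0.169,0.14,-0.023,0,0,-0.416,-1,0.169,0.14,-0.023,0,0,-0.416,-1,0.169,0.14,-0.023,0,0,-0.416,-1,0.169,0.14,-0.023,0,0,-0.416,-1,0.169,0.14,-0.023,0,0,-0.416,-1,0.169,0.14,-0.023,0,0,-0.416,-1,0.169,0.14,-0.023,0,0,-0.416,-1,0.169,0.14,-0.023,0,0,-0.416,-1,0.169,0.14,-0.023,0,0,-0.416,-1,0.169,0.14,-0.023,0,0,-0.416,-1,0.169,0.14,-0.023,0,0,-0.416,-1]'

```text
time_s: 2.15
position: [0.4507, 0.0828, 0.2995]
tool_rot: [[-1.0, 0.003, -0.001], [0.003, 1.0, 0.0], [0.001, 0.0, -1.0]]
ft_force: [1.0, 0.1, 0.9]
grip_width: 0.0854
```

```bash
python3 - <<'E'
from h import *
wshot("w1.png"); st()
save("top1.png",eyes.get_image("top"))
E
```

```text
t 2.2 p [0.4508 0.0828 0.2996] yaw 179.64 down [-0.  0. -1.] q [ -4.4   9.9  80.   -0.   90.2 -94.1] w 0.0853 f [ 0.8 -0.3 -0.2]
```

View pics/w1.png

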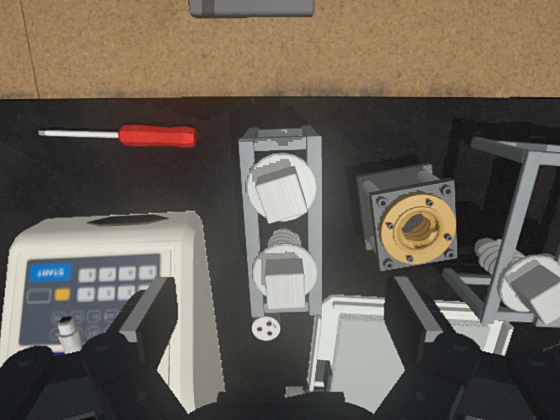

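The wrist picture is upside down, with the robot at the top. The near screw's collar is at (282,188), the far screw's at (285,272), and the nut flange at (418,228). Part of the far screw's thread shows at (285,240).

```bash
python3 - <<'E'
import cv2
a=cv2.imread("pics/w1.png")
cv2.imwrite("pics/w1z.png",cv2.resize(a[140:320,230:330],None,fx=6,fy=6,interpolation=cv2.INTER_CUBIC)[:600*2][:1080,:600][0:600])
cv2.imwrite("pics/w1y.png",cv2.resize(a[215:315,230:330],None,fx=6,fy=6,interpolation=cv2.INTER_CUBIC))
cv2.imwrite("pics/w1n.png",cv2.resize(a[155:280,350:470],None,fx=4.8,fy=4.8,interpolation=cv2.INTER_CUBIC))
E
```

```text
(no output)
```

View pics/w1z.png

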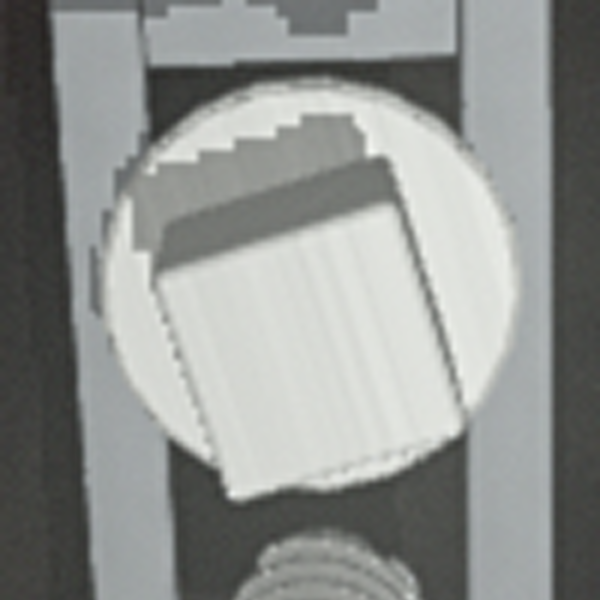

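View pics/w1y.png

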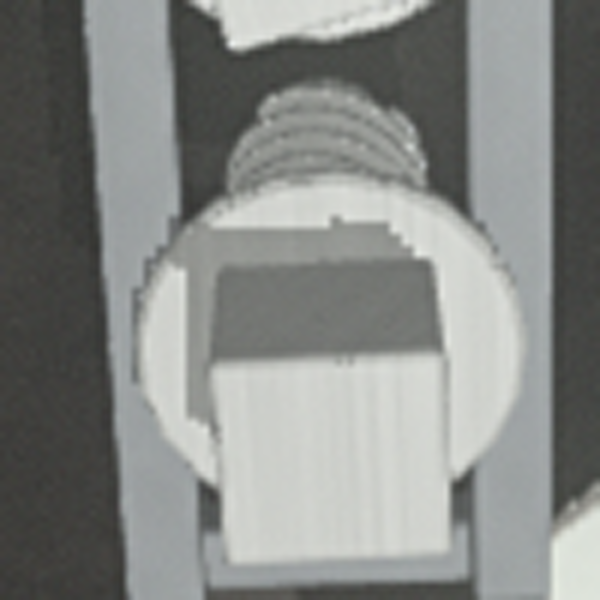

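View pics/w1n.png

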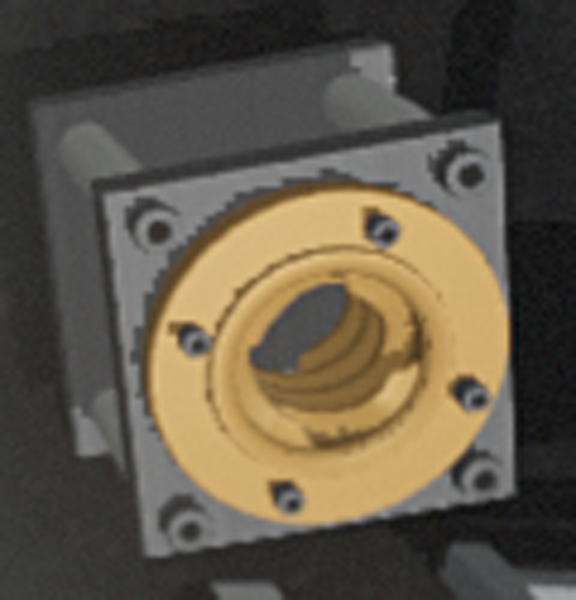

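```bash
python3 - <<'E'
from h import *
c=wcam("w1.png")
def Q(pts,o,s,z):
    return np.array([onz(c,(x+.5)/s-.5+o[0],(y+.5)/s-.5+o[1],z) for x,y in pts])
def sq(P):
    m=P.mean(0); e=[P[(i+1)%4]-P[i] for i in range(4)]
    a=[np.degrees(np.arctan2(v[1],v[0]))%90 for v in e]; print(np.round(m,4),"len",np.round([np.linalg.norm(v) for v in e],4),"ang mod90",np.round(a,1))
sq(Q([(157,270),(388,205),(465,430),(232,498)],(230,140),6,.1515))
sq(Q([(212,365),(442,352),(450,553),(230,563)],(230,215),6,.1515))
sq(Q([(97,182),(500,122),(515,495),(148,555)],(350,155),4.8,.08))
# nut flange and collars by ellipse
im=cv2.imread("pics/w1.png");hsv=cv2.cvtColor(im,cv2.COLOR_BGR2HSV)
m=cv2.inRange(hsv,(10,70,120),(30,255,255)); m[:155]=0;m[280:]=0;m[:,:350]=0;m[:,470:]=0
k=max(cv2.findContours(m,cv2.RETR_EXTERNAL,cv2.CHAIN_APPROX_NONE)[0],key=cv2.contourArea)
P=np.array([onz(c,u,v,.086)[:2] for u,v in k[:,0]],np.float32)
print("flange circle",cv2.minEnclosingCircle(P), cv2.fitEllipse(P))
E
```

```text
[0.4585 0.0846 0.1515] len [0.033  0.0343 0.0345 0.035 ] ang mod90 [16.  19.  17.1 16.4]
[0.5473 0.0879 0.1515] len [0.0345 0.0351 0.0342 0.0347] ang mod90 [3.5 3.1 2.9 3.7]
[0.5123 0.2285 0.08  ] len [0.087  0.0903 0.0854 0.0923] ang mod90 [ 8.8 10.8 10.1 11.8]
flange circle ((0.513687789440155, 0.22938752174377441), 0.0402742400765419) ((0.513504683971405, 0.22869320213794708), (0.0773664116859436, 0.0793847143650055), 80.69364166259766)
```

```bash
python3 - <<'E'
from h import *
st(); plan([0.47,0.23,0.27],Rd(180))
E
```

```text
t 2.25 p [0.4508 0.0828 0.2996] yaw 179.59 down [-0.  0. -1.] q [ -4.4   9.9  80.    0.   90.2 -94. ] w 0.0851 f [ 0.7 -0.2  0. ]
delta [-0.0242, 0.1964, 0.0395] [0.0, -0.0001, -0.0023] rows 3.6 0.1
```

jog_arm --deltas '[-0.024,0.196,0.04,0,0,-0.002,-1,-0.024,0.196,0.04,0,0,-0.002,-1,-0.024,0.196,0.04,0,0,-0.002,-1,-0.024,0.196,0.04,0,0,-0.002,-1,-0.024,0.196,0.04,0,0,-0.002,-1,-0.024,0.196,0.04,0,0,-0.002,-1]'

```text
time_s: 2.75
position: [0.4693, 0.2306, 0.2692]
tool_rot: [[-1.0, -0.002, -0.001], [-0.002, 1.0, -0.0], [0.001, -0.0, -1.0]]
ft_force: [0.2, -0.8, -0.2]
grip_width: 0.0851
```

```bash
python3 - <<'E'
from h import *
wshot("w2.png"); st(); plan([0.49,0.383,0.22],Rd(178,30))
a=cv2.imread("pics/w2.png")
cv2.imwrite("pics/w2n.png",cv2.resize(a[130:290,200:360],None,fx=3.75,fy=3.75,interpolation=cv2.INTER_CUBIC))
E
```

```text
t 2.8 p [0.4695 0.2297 0.2696] yaw -179.95 down [-0. -0. -1.] q [ 13.1  17.6  74.4  -0.   88.1 -77. ] w 0.0854 f [-1.  -0.9  0.5]
delta [-0.0276, 0.2044, 0.066] [0.0028, -0.1668, 0.0112] rows 3.9 4.2
```

View pics/w2.png

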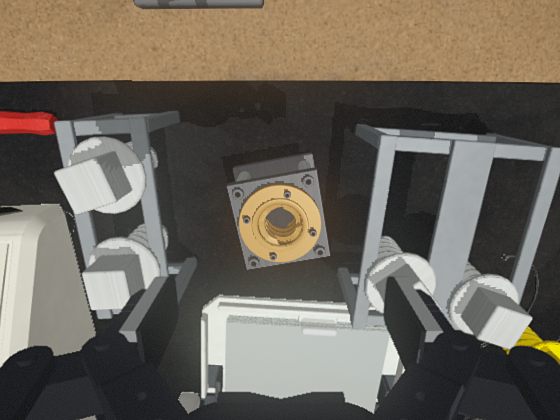

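View pics/w2n.png

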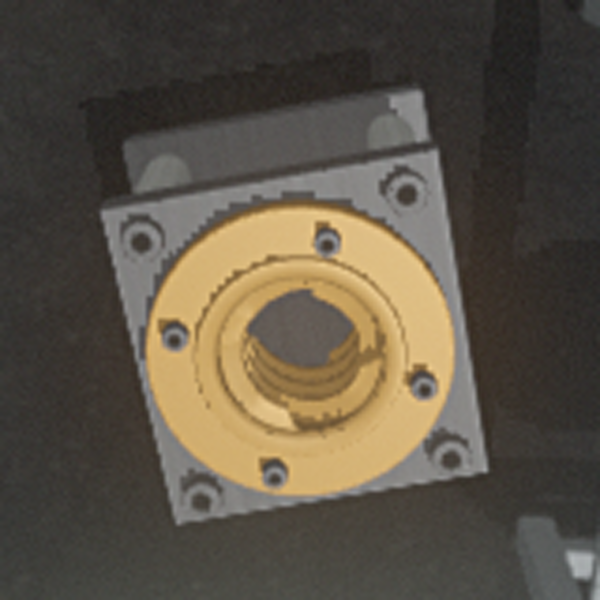

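The nut is centred near (279,222) in this picture, with its plate turned by about 10°. I'll compute its centre and yaw, then tilt the tool to look at the sorted screws' threads.

```bash
python3 - <<'E'
from h import *
c=wcam("w2.png")
im=cv2.imread("pics/w2.png");hsv=cv2.cvtColor(im,cv2.COLOR_BGR2HSV)
m=cv2.inRange(hsv,(8,60,100),(30,255,255)); m[:150]=0;m[290:]=0;m[:,:220]=0;m[:,340:]=0
k=max(cv2.findContours(m,cv2.RETR_EXTERNAL,cv2.CHAIN_APPROX_NONE)[0],key=cv2.contourArea)
for z in(.082,.086):
    P=np.array([onz(c,u,v,z)[:2] for u,v in k[:,0]],np.float32)
    print("flange",z,cv2.fitEllipse(cv2.convexHull(P)))
def Q(pts,o,s,z): return np.array([onz(c,(x+.5)/s-.5+o[0],(y+.5)/s-.5+o[1],z) for x,y in pts])
P=Q([(103,210),(437,150),(488,470),(178,522)],(200,130),3.75,.08)
e=[P[(i+1)%4]-P[i] for i in range(4)];print(P.mean(0),[np.degrees(np.arctan2(v[1],v[0]))%90 for v in e],[np.linalg.norm(v) for v in e])
P=Q([(142,240),(406,192),(450,457),(203,500)],(200,130),3.75,.08)
e=[P[(i+1)%4]-P[i] for i in range(4)];print(P.mean(0),[np.degrees(np.arctan2(v[1],v[0]))%90 for v in e],[np.linalg.norm(v) for v in e])
P=Q([(193,357),(407,357),(300,257)],(200,130),3.75,.086);print("bore edge L R top",P)
E
```

```text
flange 0.082 ((0.514866828918457, 0.23078951239585876), (0.08036026358604431, 0.08206761628389359), 89.59907531738281)
flange 0.086 ((0.513332724571228, 0.2307993322610855), (0.07938291132450104, 0.08106952905654907), 89.59935760498047)
[0.51303992 0.23125099 0.08      ] [np.float64(10.595219445127896), np.float64(10.794192303040827), np.float64(10.73943196131097), np.float64(10.70237637031434)] [np.float64(0.08503268390213746), np.float64(0.08904221677954045), np.float64(0.0851752422322312), np.float64(0.08925622039176076)]
[0.51506143 0.23093611 0.08      ] [np.float64(10.811233417033478), np.float64(10.667525872099757), np.float64(11.079241777885926), np.float64(10.803092215604835)] [np.float64(0.06781088621890402), np.float64(0.07418413898258358), np.float64(0.06763614574301613), np.float64(0.07450028198872677)]
bore edge L R top [[0.51431027 0.20344495 0.086     ]
 [0.51413758 0.25826257 0.086     ]
 [0.48746213 0.23080066 0.086     ]]
```

jog_arm --deltas '[-0.028,0.204,0.066,0.003,-0.167,0.011,-1,-0.028,0.204,0.066,0.003,-0.167,0.011,-1,-0.028,0.204,0.066,0.003,-0.167,0.011,-1,-0.028,0.204,0.066,0.003,-0.167,0.011,-1,-0.028,0.204,0.066,0.003,-0.167,0.011,-1,-0.028,0.204,0.066,0.003,-0.167,0.011,-1,-0.028,0.204,0.066,0.003,-0.167,0.011,-1]'

```text
time_s: 3.38
position: [0.4907, 0.3818, 0.2209]
tool_rot: [[-0.865, 0.035, 0.5], [0.03, 0.999, -0.018], [-0.501, -0.0, -0.866]]
ft_force: [0.2, 0.5, 0.4]
grip_width: 0.0854
```

```bash
python3 - <<'E'
from h import *
wshot("w3.png"); st()
a=cv2.imread("pics/w3.png")
cv2.imwrite("pics/w3r.png",cv2.rotate(a,cv2.ROTATE_180))
E
```

```text
t 3.43 p [0.4913 0.3814 0.2214] yaw 177.9 down [ 0.501 -0.018 -0.865] q [ 34.   21.9  82.  -21.6  53.  -44.3] w 0.0854 f [-0.5 -0.3 -0.4]
```

View pics/w3r.png

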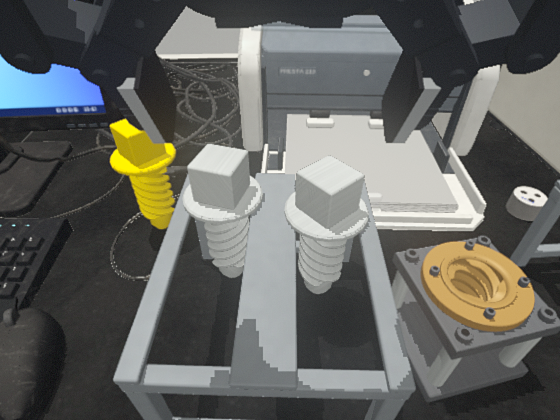

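Rotated upright, the view shows both sorted screws with their threads at about (228,245) and (320,262), the yellow look-alike at (150,195), and the nut at (485,285). I'll zoom in on the threads.

```bash
python3 - <<'E'
import cv2
a=cv2.imread("pics/w3r.png")
cv2.imwrite("pics/w3z.png",cv2.resize(a[190:300,105:375],None,fx=2.95,fy=5,interpolation=cv2.INTER_CUBIC))
E
```

```text
(no output)
```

View pics/w3z.png

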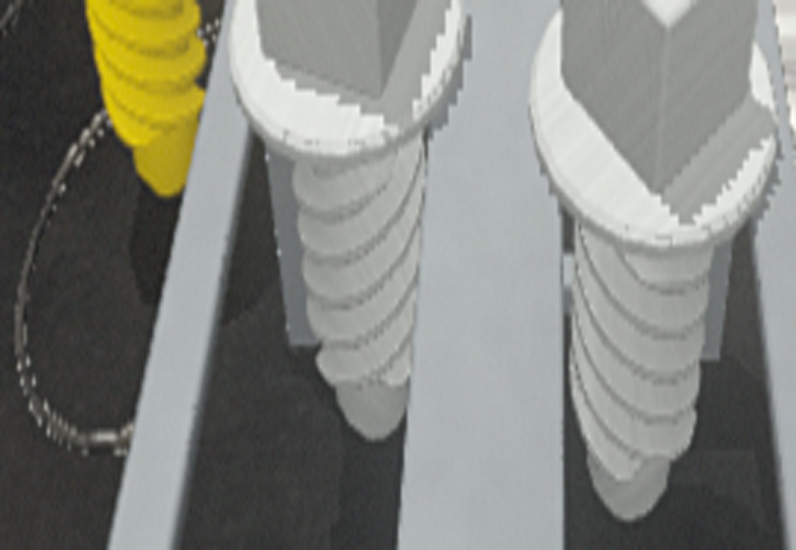

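```bash
python3 - <<'E'
import cv2, numpy as np
a=cv2.imread("pics/w2.png");b=cv2.imread("pics/w1.png")
c=cv2.rotate(np.hstack([a[125:295,60:190],b[140:310,225:335]]),cv2.ROTATE_180)
cv2.imwrite("pics/w2z.png",cv2.resize(c,None,fx=3.3,fy=3.3,interpolation=cv2.INTER_CUBIC))
E
```

```text
(no output)
```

View pics/w2z.png

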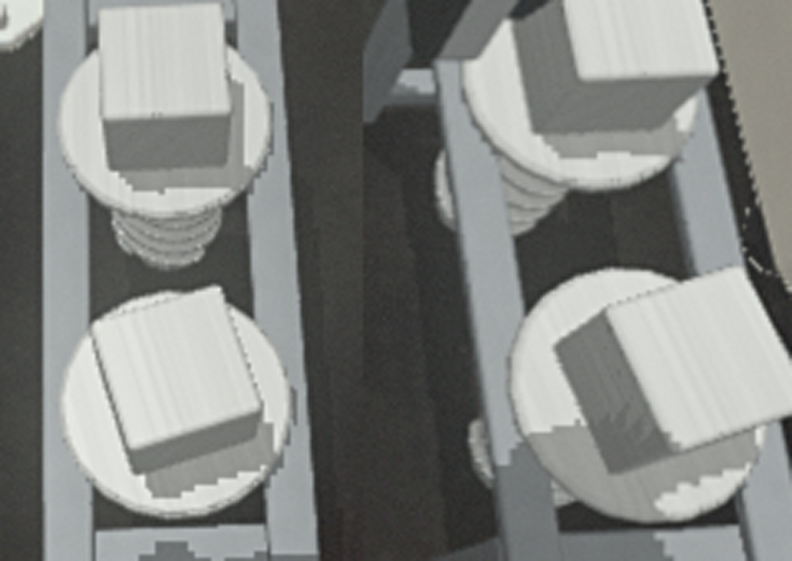

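```bash
python3 - <<'E'
from h import *
st(); plan([0.4585,0.0846,0.25],Rd(197))
E
```

```text
t 3.43 p [0.4913 0.3814 0.2214] yaw 177.9 down [ 0.501 -0.018 -0.865] q [ 34.   21.9  82.  -21.6  53.  -44.3] w 0.0854 f [-0.5 -0.3 -0.4]
delta [0.0062, -0.3971, -0.0479] [-0.0277, 0.1656, -0.1036] rows 7.2 5.0
```

jog_arm --deltas '[0.006,-0.397,-0.048,-0.0277,0.1656,-0.1036,-1,0.006,-0.397,-0.048,-0.0277,0.1656,-0.1036,-1,0.006,-0.397,-0.048,-0.0277,0.1656,-0.1036,-1,0.006,-0.397,-0.048,-0.0277,0.1656,-0.1036,-1,0.006,-0.397,-0.048,-0.0277,0.1656,-0.1036,-1,0.006,-0.397,-0.048,-0.0277,0.1656,-0.1036,-1,0.006,-0.397,-0.048,-0.0277,0.1656,-0.1036,-1,0.006,-0.397,-0.048,-0.0277,0.1656,-0.1036,-1,0.006,-0.397,-0.048,-0.0277,0.1656,-0.1036,-1,0.006,-0.397,-0.048,-0.0277,0.1656,-0.1036,-1,0.006,-0.397,-0.048,-0.0277,0.1656,-0.1036,-1]'

```text
time_s: 4.35
position: [0.4586, 0.0852, 0.2499]
tool_rot: [[-0.956, -0.293, 0.001], [-0.293, 0.956, 0.0], [-0.001, -0.0, -1.0]]
ft_force: [-0.9, 0.1, 0.9]
grip_width: 0.0852
```

```bash
python3 - <<'E'
from h import *
wshot("w4.png"); st(); plan([0.4585,0.0846,0.121],Rd(197))
E
```

```text
t 4.4 p [0.4585 0.0858 0.2497] yaw -162.91 down [ 0.  0. -1.] q [  -4.    12.5   84.8    0.    82.6 -111.1] w 0.0855 f [-0.3  0.7  0.8]
delta [0.0006, -0.0016, 0.1716] [-0.0, 0.0001, 0.0005] rows 3.1 0.0
```

View pics/w4.png

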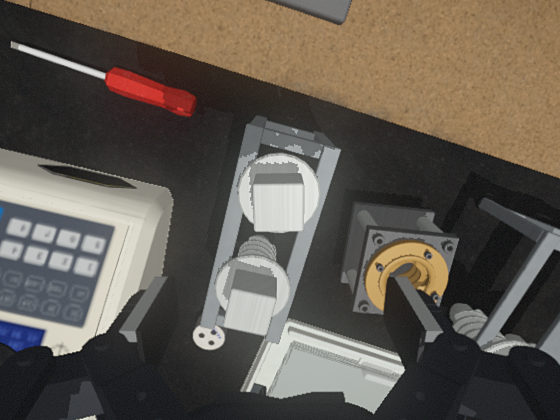

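```bash
python3 - <<'E'
import cv2
a=cv2.imread("pics/w4.png")
cv2.imwrite("pics/w4z.png",cv2.resize(a[145:245,230:330],None,fx=6,fy=6,interpolation=cv2.INTER_CUBIC))
E
```

```text
(no output)
```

View pics/w4z.png

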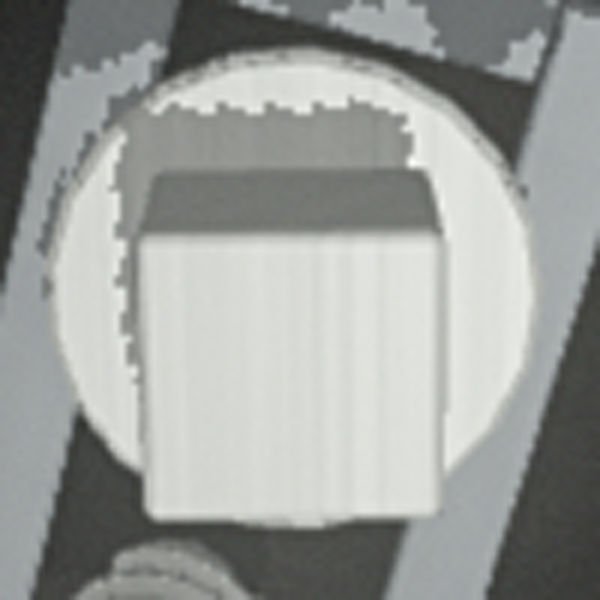

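The head sits square to the jaws, with its top face spanning about (253..303, 184..232). I'll compute its centre and go down.

```bash
python3 - <<'E'
from h import *
c=wcam("w4.png")
P=np.array([onz(c,(x+.5)/6-.5+230,(y+.5)/6-.5+145,.1515) for x,y in [(140,234),(442,234),(442,519),(146,520)]])
m=P.mean(0);print(m,[np.linalg.norm(P[(i+1)%4]-P[i]) for i in range(4)])
plan([m[0],m[1],0.121],Rd(197))
E
```

```text
[0.4587721  0.08458092 0.1515    ] [np.float64(0.034411367697673036), np.float64(0.03500828825656639), np.float64(0.035241796526032855), np.float64(0.03513457934539411)]
delta [0.0002, -0.0017, 0.1716] [-0.0, 0.0001, 0.0005] rows 3.1 0.0
```

jog_arm --deltas '[0,-0.0017,0.06,0,0,0,-1,0,-0.0017,0.115,0,0,0,-1,0,-0.0017,0.155,0,0,0,-1,0,-0.0017,0.1716,0,0,0,-1,0,-0.0017,0.1716,0,0,0,-0.5,0,-0.0017,0.1716,0,0,0,1,0,-0.0017,0.1716,0,0,0,1,0,-0.0017,0.1716,0,0,0,1,0,-0.0017,0.1716,0,0,0,1,0,-0.0017,0.1716,0,0,0,1,0,-0.0017,0.1716,0,0,0,1,0,-0.0017,0.1716,0,0,0,1]' --grip_force 60

```text
time_s: 5.4
position: [0.4596, 0.0847, 0.1221]
tool_rot: [[-0.956, -0.295, 0.003], [-0.295, 0.956, -0.001], [-0.003, -0.002, -1.0]]
ft_force: [0.3, 0.3, 5.5]
grip_width: 0.035
```

```bash
python3 - <<'E'
from h import *
wshot("w5.png"); st(); plan([0.4585,0.0846,0.25],Rd(197))
E
```

```text
t 5.45 p [0.4596 0.0847 0.1221] yaw -162.85 down [ 0.003 -0.001 -1.   ] q [  -4.1   20.5   97.1   -0.    62.3 -111.2] w 0.0352 f [0.3 0.7 4.9]
delta [0.0009, -0.0, -0.1705] [-0.0005, 0.0009, 0.0009] rows 3.1 0.0
```

View pics/w5.png

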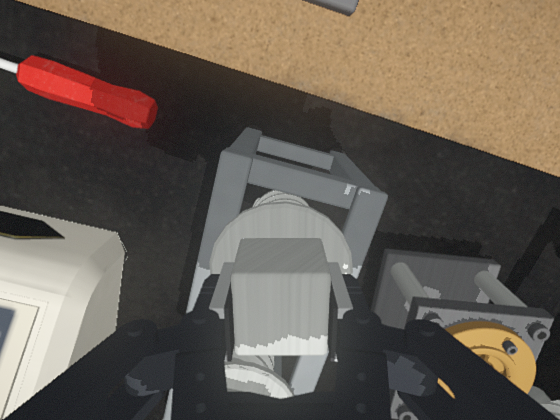

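The screw is gripped at 35 mm opening, and the tips rest lightly on the collar (5 N). Next I'll lift it and carry it over the nut.

```bash
python3 - <<'E'
from h import *
st(); plan([0.459,0.0846,0.245],Rd(197));plan([0.5133,0.2308,0.245],Rd(190.7));plan([0.5133,0.2308,0.21],Rd(190.7))
E
```

```text
t 5.45 p [0.4596 0.0847 0.1221] yaw -162.85 down [ 0.003 -0.001 -1.   ] q [  -4.1   20.5   97.1   -0.    62.3 -111.2] w 0.0352 f [0.3 0.7 4.9]
delta [0.0003, -0.0002, -0.1638] [-0.0005, 0.0009, 0.0009] rows 2.9 0.0
delta [-0.1264, 0.1647, -0.1637] [-0.0005, 0.001, 0.0359] rows 4.8 0.9
delta [-0.1263, 0.1648, -0.1171] [-0.0005, 0.001, 0.0359] rows 4.3 0.9
```

jog_arm --deltas '[0,0,-0.03,0,0,0,1,0,0,-0.08,0,0,0,1,0,0,-0.13,0,0,0,1,0,0,-0.164,0,0,0,1,0,0,-0.164,0,0,0,1,-0.03,0.04,-0.164,0,0,0.01,1,-0.06,0.08,-0.164,0,0,0.02,1,-0.09,0.12,-0.164,0,0,0.03,1,-0.115,0.15,-0.164,0,0,0.036,1,-0.126,0.165,-0.164,0,0,0.036,1,-0.126,0.165,-0.164,0,0,0.036,1,-0.126,0.165,-0.164,0,0,0.036,1]'

```text
time_s: 6.45
position: [0.5118, 0.2311, 0.2417]
tool_rot: [[-0.982, -0.186, -0.003], [-0.186, 0.983, -0.001], [0.004, -0.001, -1.0]]
ft_force: [-0.2, -0.0, -6.8]
grip_width: 0.0352
```

```bash
python3 - <<'E'
from h import *
st(); wshot("w6.png"); save("top6.png",eyes.get_image("top"));save("scene6.png",eyes.get_image("scene"))
a=cv2.imread("pics/top6.png")[130:270,95:295];b=cv2.imread("pics/scene6.png")[100:240,120:320]
cv2.imwrite("pics/ts6.png",cv2.resize(np.vstack([a,b]),None,fx=2.1*1,fy=2.1))
st(); plan([0.5133,0.2308,0.188],Rd(190.7))
E
```

```text
t 6.45 p [0.5118 0.2311 0.2417] yaw -169.27 down [-0.003 -0.001 -1.   ] q [ 12.2  22.7  71.2  -0.   86.3 -88.5] w 0.0352 f [-0.2 -0.  -6.8]
t 6.6 p [0.5121 0.23   0.2429] yaw -169.39 down [-0.002 -0.001 -1.   ] q [ 12.1  22.6  71.2  -0.   86.4 -88.5] w 0.035 f [-0.2  0.6 -6.6]
delta [-0.0019, 0.0009, 0.0733] [-0.0002, -0.0005, -0.0005] rows 1.3 0.0
```

View pics/w6.png

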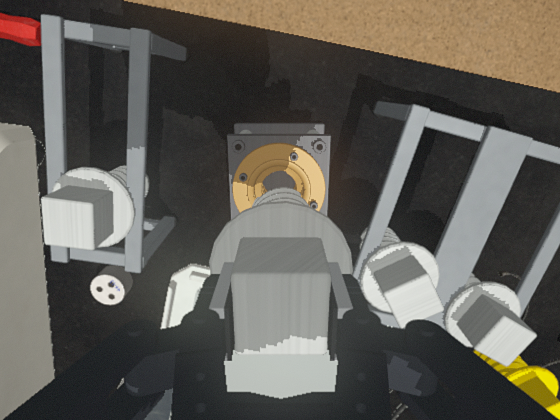

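View pics/ts6.png

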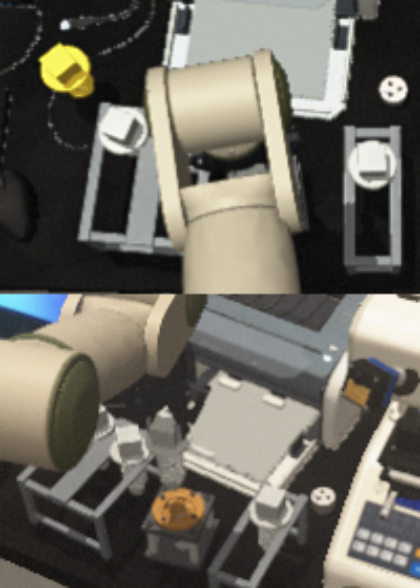

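The screw hangs over the nut with its pilot end near (280,180) in line with the nut centre at (279,185), and the plate is square to the jaws. I'll go down in stages.

jog_arm --deltas '[-0.0019,0.001,0.04,0,0,-0.0005,1,-0.0019,0.001,0.0733,0,0,-0.0005,1,-0.0019,0.001,0.0733,0,0,-0.0005,1,-0.0019,0.001,0.0733,0,0,-0.0005,1]'

```text
time_s: 6.93
position: [0.5134, 0.231, 0.1882]
tool_rot: [[-0.983, -0.185, -0.003], [-0.185, 0.983, -0.001], [0.003, -0.001, -1.0]]
ft_force: [0.8, 1.3, -5.4]
grip_width: 0.0349
```

```bash
python3 - <<'E'
from h import *
st(); plan([0.5133,0.2308,0.163],Rd(190.7)); im,s=wshot("w7.png"); sc=eyes.get_image("scene"); save("scene7.png",sc)
a=cv2.imread("pics/w7.png")[120:260,200:360]
b=cv2.imread("pics/scene7.png")[100:240,120:280]
c=cv2.imread("pics/scene6.png")[100:240,160:320]
cv2.imwrite("pics/z7.png",cv2.resize(np.vstack([np.hstack([a,b]),np.hstack([a*0,c])]),None,fx=2.1,fy=2.1,interpolation=cv2.INTER_CUBIC))
E
```

```text
t 6.93 p [0.5134 0.231  0.1882] yaw -169.32 down [-0.003 -0.001 -1.   ] q [ 12.2  25.1  76.3  -0.   78.7 -88.5] w 0.0349 f [ 0.8  1.3 -5.4]
delta [0.0001, -0.0002, 0.0336] [-0.0002, -0.0009, -0.0001] rows 0.6 0.0
```

View pics/z7.png

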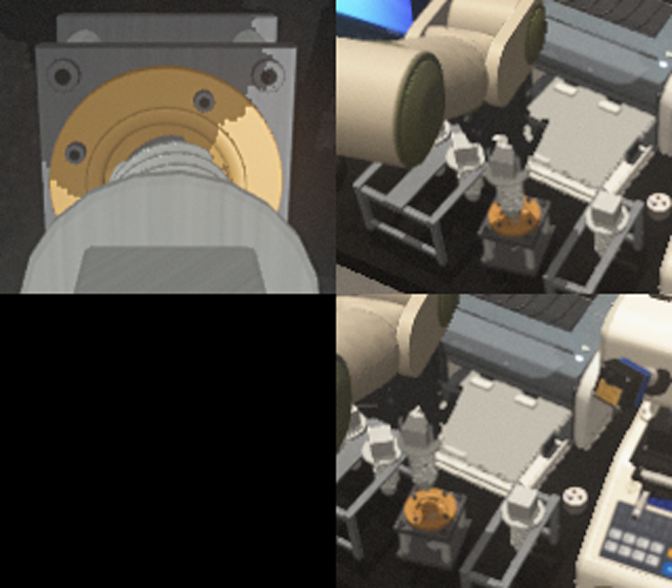

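The pilot is centred in the mouth, with the thread visible just above it. I'll lower it further and then ease the grip.

jog_arm --deltas '[0,0,0.012,0,0,0,1,0,0,0.024,0,0,0,1,0,0,0.0336,0,0,0,1,0,0,0.0336,0,0,0,1]' --grip_force 30

```text
time_s: 7.37
position: [0.5141, 0.2313, 0.1618]
tool_rot: [[-0.982, -0.186, -0.0], [-0.186, 0.982, -0.002], [0.001, -0.001, -1.0]]
ft_force: [5.1, -3.5, -9.6]
grip_width: 0.0352
```

```bash
python3 - <<'E'
from h import *
st(); plan([0.5133,0.2308,0.155],Rd(190.7))
E
```

```text
t 7.37 p [0.5141 0.2313 0.1618] yaw -169.26 down [-0.    -0.002 -1.   ] q [ 12.2  26.5  78.6  -0.1  74.9 -88.5] w 0.0352 f [ 5.1 -3.5 -9.6]
delta [0.0012, -0.0005, 0.0091] [-0.0005, -0.0002, 0.0002] rows 0.2 0.0
```

jog_arm --deltas '[-0.001,-0.0007,0.003,0,0,0,1,-0.001,-0.0007,0.006,0,0,0,1,-0.001,-0.0007,0.009,0,0,0,1,-0.001,-0.0007,0.009,0,0,0,1]' --grip_force 25

```text
time_s: 7.7
position: [0.5147, 0.2311, 0.1561]
tool_rot: [[-0.982, -0.186, -0.0], [-0.186, 0.982, -0.001], [0.001, -0.001, -1.0]]
ft_force: [4.0, -2.2, -6.8]
grip_width: 0.0352
```

```bash
python3 - <<'E'
from h import *
st(); wshot("w8.png"); st()
E
```

```text
t 7.7 p [0.5147 0.2311 0.1561] yaw -169.26 down [-0.    -0.001 -1.   ] q [ 12.2  26.9  79.   -0.1  74.1 -88.5] w 0.0352 f [ 4.  -2.2 -6.8]
t 7.75 p [0.5147 0.2311 0.1562] yaw -169.26 down [-0.    -0.001 -1.   ] q [ 12.2  26.9  79.   -0.1  74.1 -88.5] w 0.0348 f [ 3.9 -2.5 -8.2]
```

View pics/w8.png

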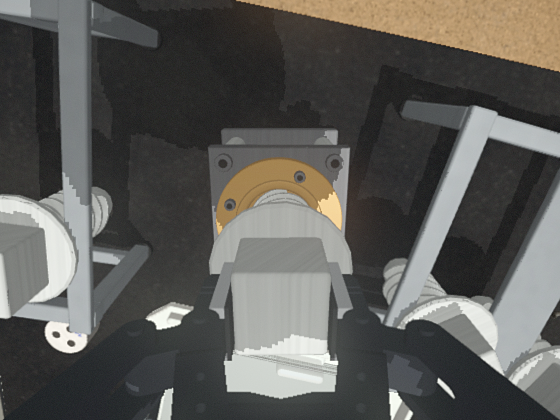

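jog_arm --deltas '[-0.001,-0.0005,0.0013,0,0,0,1,-0.001,-0.0005,0.0013,0,0,0,1,-0.001,-0.0005,0.0023,0,0,0.035,1,-0.001,-0.0005,0.0033,0,0,0.07,1,-0.001,-0.0005,0.0043,0,0,0.105,1,-0.001,-0.0005,0.0053,0,0,0.14,1,-0.001,-0.0005,0.0063,0,0,0.175,1,-0.001,-0.0005,0.0073,0,0,0.21,1,-0.001,-0.0005,0.0083,0,0,0.245,1,-0.001,-0.0005,0.0083,0,0,0.245,1]' --grip_force 25

```text
time_s: 8.58
position: [0.5154, 0.2306, 0.1505]
tool_rot: [[-0.832, 0.555, -0.0], [0.555, 0.832, -0.002], [-0.001, -0.002, -1.0]]
ft_force: [1.9, -5.7, -2.2]
grip_width: 0.0351
```

```bash
python3 - <<'E'
from h import *
st(); wshot("w9.png"); st()
E
```

```text
t 8.58 p [0.5154 0.2306 0.1505] yaw 146.3 down [-0.    -0.002 -1.   ] q [ 12.1  27.3  79.4  -0.1  73.3 -44.1] w 0.0351 f [ 1.9 -5.7 -2.2]
t 8.63 p [0.5154 0.2305 0.1505] yaw 146.56 down [-0.    -0.002 -1.   ] q [ 12.1  27.3  79.4  -0.1  73.3 -44.4] w 0.0351 f [ 2.2 -5.4 -3.3]
```

View pics/w9.png

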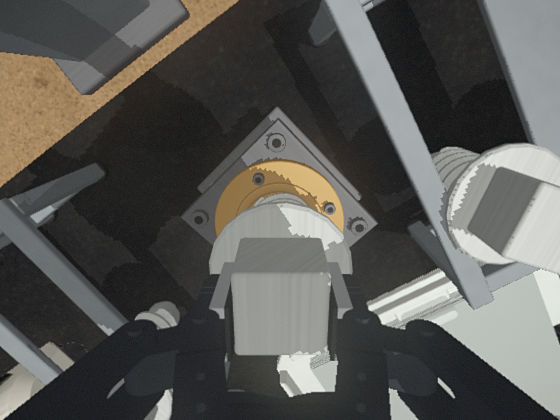

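The screw sank about 5.7 mm over 44° with almost no force, which is below anything a left-hand screw can reach. I'll finish the quarter turn while following the helix.

jog_arm --deltas '[-0.0002,0.0005,0.0012,0,0,0.037,1,-0.0002,0.0005,0.0023,0,0,0.074,1,-0.0002,0.0005,0.0034,0,0,0.111,1,-0.0002,0.0005,0.0045,0,0,0.148,1,-0.0002,0.0005,0.0056,0,0,0.185,1,-0.0002,0.0005,0.0067,0,0,0.222,1,-0.0002,0.0005,0.0078,0,0,0.259,1,-0.0002,0.0005,0.0089,0,0,0.296,1,-0.0002,0.0005,0.0089,0,0,0.3,1,-0.0002,0.0005,0.0089,0,0,0.3,1,-0.0002,0.0005,0.0089,0,0,0.3,1,-0.0002,0.0005,0.0089,0,0,0.3,1]'

```text
time_s: 9.63
position: [0.5151, 0.2305, 0.1439]
tool_rot: [[-0.046, 0.999, -0.002], [0.999, 0.046, -0.003], [-0.002, -0.002, -1.0]]
ft_force: [-1.8, -6.3, 0.3]
grip_width: 0.0349
```

```bash
python3 - <<'E'
from h import *
st(); wshot("w10.png")
save("scene10.png",eyes.get_image("scene"))
a=cv2.imread("pics/w10.png")[:,60:500];b=cv2.resize(cv2.imread("pics/scene10.png")[110:240,130:270],None,fx=3.2,fy=3.2)
cv2.imwrite("pics/z10.png",cv2.resize(np.hstack([a,np.pad(b,((0,420-b.shape[0]),(0,0),(0,0)))]),(800,380)))
E
```

```text
t 9.63 p [0.5151 0.2305 0.1439] yaw 92.64 down [-0.002 -0.003 -1.   ] q [12.2 27.7 79.9 -0.1 72.5  9.6] w 0.0349 f [-1.8 -6.3  0.3]
```

View pics/z10.png

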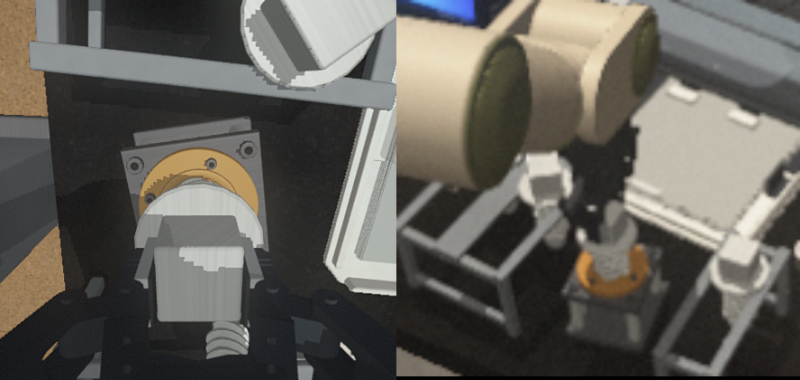

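Turned about 98° clockwise in total, and the screw dropped about 11 mm with forces under 7 N. It is right-hand. I'll back it out along the same helix.

jog_arm --deltas '[0,0,-0.0011,0,0,-0.037,1,0,0,-0.0022,0,0,-0.074,1,0,0,-0.0033,0,0,-0.111,1,0,0,-0.0044,0,0,-0.148,1,0,0,-0.0055,0,0,-0.185,1,0,0,-0.0066,0,0,-0.222,1,0,0,-0.0077,0,0,-0.259,1,0,0,-0.0088,0,0,-0.296,1,0,0,-0.0099,0,0,-0.333,1,0,0,-0.011,0,0,-0.37,1,0,0,-0.0121,0,0,-0.407,1,0,0,-0.0132,0,0,-0.444,1]' --grip_force 35

```text
time_s: 10.73
position: [0.5157, 0.2311, 0.1537]
tool_rot: [[-0.992, 0.124, -0.0], [0.124, 0.992, -0.001], [0.0, -0.001, -1.0]]
ft_force: [1.4, -4.3, -2.5]
grip_width: 0.0351
```

```bash
python3 - <<'E'
from h import *
st(); plan([0.515,0.2306,0.1562],Rd(190.7))
E
```

```text
t 10.73 p [0.5157 0.2311 0.1537] yaw 172.89 down [-0.    -0.001 -1.   ] q [ 12.2  27.1  79.1  -0.1  73.8 -70.7] w 0.0351 f [ 1.4 -4.3 -2.5]
delta [0.0008, -0.0008, -0.0033] [-0.0003, -0.0002, -0.099] rows 0.1 2.5
```

jog_arm --deltas '[0,0,-0.0011,0,0,-0.034,1,0,0,-0.0022,0,0,-0.067,1,0,0,-0.0033,0,0,-0.1,1,0,0,-0.0033,0,0,-0.1,1,0,0,-0.008,0,0,-0.1,1,0,0,-0.02,0,0,-0.1,1,0,0,-0.04,0,0,-0.1,1]' --grip_force 60

```text
time_s: 11.32
position: [0.5148, 0.2315, 0.1828]
tool_rot: [[-0.983, -0.181, -0.004], [-0.181, 0.983, -0.001], [0.004, 0.0, -1.0]]
ft_force: [1.1, -0.3, -5.4]
grip_width: 0.0353
```

```bash
python3 - <<'E'
from h import *
st(); plan([0.50,0.231,0.245],Rd(190));plan([0.46,0.41,0.245],Rd(176.4))
E
```

```text
t 11.32 p [0.5148 0.2315 0.1828] yaw -169.58 down [-0.004 -0.001 -1.   ] q [ 12.2  25.6  76.5   0.   78.1 -88.2] w 0.0353 f [ 1.1 -0.3 -5.4]
delta [0.0199, 0.003, -0.0828] [0.0, -0.0014, 0.0024] rows 1.5 0.1
delta [0.0292, 0.2473, -0.0827] [-0.0001, -0.0014, 0.0779] rows 4.7 2.0
```

jog_arm --deltas '[0,0,-0.05,0,0,0,1,0,0,-0.083,0,0,0,1,0.005,0.05,-0.083,0,-0.0014,0.02,1,0.01,0.1,-0.083,0,-0.0014,0.04,1,0.017,0.15,-0.083,0,-0.0014,0.06,1,0.023,0.2,-0.083,0,-0.0014,0.078,1,0.029,0.235,-0.083,0,-0.0014,0.078,1,0.029,0.247,-0.083,0,-0.0014,0.078,1,0.029,0.247,-0.083,0,-0.0014,0.078,1,0.029,0.247,-0.083,0,-0.0014,0.078,1]'

```text
time_s: 12.15
position: [0.4601, 0.4096, 0.2458]
tool_rot: [[-0.998, 0.061, 0.003], [0.061, 0.998, -0.0], [-0.004, -0.0, -1.0]]
ft_force: [-0.4, 0.1, -5.7]
grip_width: 0.0349
```

```bash
python3 - <<'E'
from h import *
st(); wshot("w11.png"); st()
E
```

```text
t 12.15 p [0.4601 0.4096 0.2458] yaw 176.51 down [ 0.003 -0.    -1.   ] q [ 30.7  28.1  61.6  -0.1  90.2 -55.8] w 0.0349 f [-0.4  0.1 -5.7]
t 12.2 p [0.4605 0.409  0.2458] yaw 176.46 down [ 0.004 -0.001 -1.   ] q [ 30.7  28.   61.6  -0.1  90.2 -55.8] w 0.0355 f [-0.1 -0.9 -5.6]
```

View pics/w11.png

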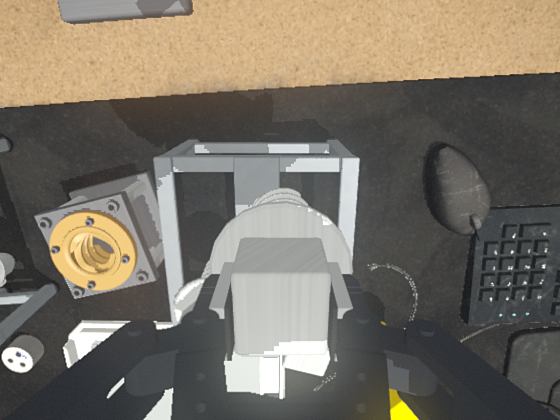

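```bash
python3 - <<'E'
import cv2
a=cv2.imread("pics/w11.png")
cv2.imwrite("pics/w11z.png",cv2.resize(a[135:265,145:370],None,fx=3.5,fy=3.5,interpolation=cv2.INTER_CUBIC))
E
```

```text
(no output)
```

View pics/w11z.png

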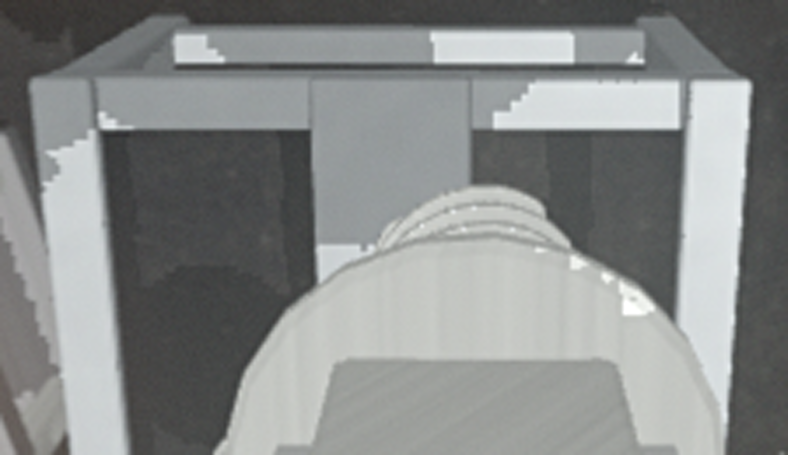

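```bash
python3 - <<'E'
from h import *
c=wcam("w11.png")
f=lambda x,y,z=.112: onz(c,(x+.5)/3.5-.5+145,(y+.5)/3.5-.5+135,z)[:2]
for n,x,y in [("cornL",30,80),("cornR",750,80),("Lin",106,140),("mL",312,140),("mR",471,140),("Rin",684,140),("Rout",746,140),("Lin2",126,400),("Rout2",738,260)]:
    print(n,np.round(f(x,y),4))
L,Rr=f(30,80),f(750,80); u=(L-Rr)/np.linalg.norm(L-Rr); # u=-y local
y=-u; x=np.array([y[1],-y[0]]); print("width",np.linalg.norm(L-Rr),"yaw",np.degrees(np.arctan2(x[1],x[0])))
mid=(L+Rr)/2; o=mid+x*.095; print("origin",o)
for n,xx,yy in [("Lin",106,140),("mL",312,140),("mR",471,140),("Rin",684,140),("Rout",746,140)]:
    d=f(xx,yy)-o; print(n,"local",round(d@x,4),round(d@y,4))
for yy in(.042,-.042): print(o+x*(-.045)+y*yy)
print(np.degrees(np.arctan2(*(f(126,400)-f(106,140))[::-1])))
E
```

```text
cornL [0.4253 0.3147]
cornR [0.4349 0.4725]
Lin [0.4398 0.3294]
mL [0.4426 0.3753]
mR [0.4447 0.4106]
Rin [0.4475 0.4579]
Rout [0.4484 0.4717]
Lin2 [0.5032 0.3244]
Rout2 [0.4765 0.47  ]
width 0.15806942788335301 yaw -3.475521751417562
origin [0.52493842 0.38781563]
Lin local -0.0815 -0.0635
mL local -0.0814 -0.0175
mR local -0.0815 0.0179
Rin local -0.0815 0.0652
Rout local -0.0815 0.0791
[0.48256731 0.43246637]
[0.47747506 0.34862087]
-4.487968061819894
```

Bay centre and rack yaw (-3.5°) are measured, and the rail edges agree with the nominal sizes. I'll place this right-hand screw in the +y bay, which holds the sorted screw whose thread rises to the right.

```bash
python3 - <<'E'
from h import *
plan([0.483,0.4322,0.245],Rd(176.5));plan([0.483,0.4322,0.13],Rd(176.5))
E
```

```text
delta [-0.028, 0.0328, 0.0012] [-0.0001, 0.0012, -0.0002] rows 0.8 0.0
delta [-0.0274, 0.0328, 0.1545] [-0.0001, 0.0012, -0.0002] rows 2.9 0.0
```

jog_arm --deltas '[-0.028,0.0328,0,0,0.0012,0,1,-0.028,0.0328,0,0,0.0012,0,1,-0.028,0.0328,0.01,0,0.0012,0,1,-0.028,0.0328,0.05,0,0.0012,0,1,-0.028,0.0328,0.09,0,0.0012,0,1,-0.028,0.0328,0.13,0,0.0012,0,1,-0.028,0.0328,0.1545,0,0.0012,0,1,-0.028,0.0328,0.1545,0,0.0012,0,1,-0.028,0.0328,0.1545,0,0.0012,0,1]'

```text
time_s: 12.95
position: [0.4834, 0.4319, 0.1298]
tool_rot: [[-0.998, 0.062, -0.001], [0.062, 0.998, -0.001], [0.001, -0.001, -1.0]]
ft_force: [-0.4, 1.2, -5.4]
grip_width: 0.035
```

```bash
python3 - <<'E'
from h import *
st(); wshot("w12.png"); plan([0.483,0.4322,0.1225],Rd(176.5))
E
```

```text
t 12.95 p [0.4834 0.4319 0.1298] yaw 176.45 down [-0.001 -0.001 -1.   ] q [ 31.3  36.2  66.2  -0.   77.6 -55.1] w 0.035 f [-0.4  1.2 -5.4]
delta [0.0014, -0.0004, 0.0117] [0.0003, 0.0006, -0.0002] rows 0.2 0.0
```

View pics/w12.png

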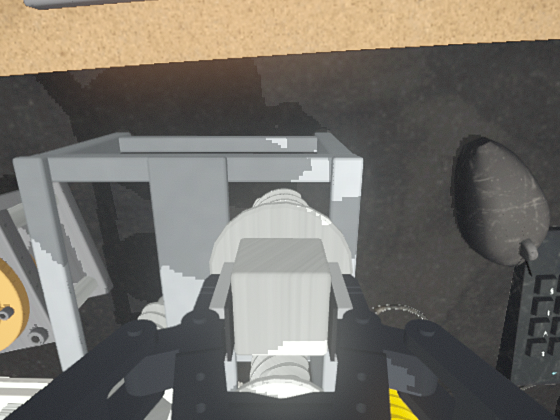

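jog_arm --deltas '[0,0,0.005,0,0,0,1,0,0,0.0097,0,0,0,1,0,0,0.0097,0,0,0,1,0,0,0.0097,0,0,0,-0.36,0,0,0.0097,0,0,0,-0.36,0,0,0.0097,0,0,0,-0.36,0,0,0.0097,0,0,0,-0.36,0,0,0.0097,0,0,0,-0.36]'

```text
time_s: 13.67
position: [0.4836, 0.433, 0.1231]
tool_rot: [[-0.998, 0.061, 0.001], [0.061, 0.998, 0.001], [-0.001, 0.001, -1.0]]
ft_force: [-0.1, 0.2, 0.2]
grip_width: 0.058
```

```bash
python3 - <<'E'
from h import *
st(); wshot("w13.png")
E
```

```text
t 13.67 p [0.4836 0.433  0.1231] yaw 176.53 down [ 0.001  0.001 -1.   ] q [ 31.4  36.6  66.7  -0.   76.7 -55.1] w 0.058 f [-0.1  0.2  0.2]
```

View pics/w13.png

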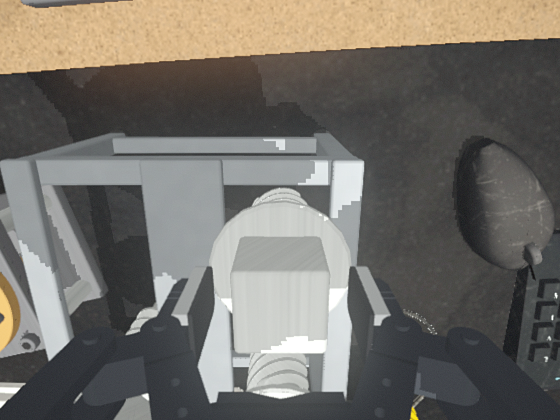

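The screw hangs in the +y bay and the jaws are clear of the head. I'll rise, then check it from above.

jog_arm --deltas '[0,0,-0.04,0,0,0,-0.36,0,0,-0.09,0,0,0,-0.36,0,0,-0.14,0,0,0,-0.36,0.03,-0.04,-0.19,0,0,0,-1,0.05,-0.06,-0.2,0,0,0,-1,0.05,-0.06,-0.2,0,0,0,-1]'

```text
time_s: 14.22
position: [0.4415, 0.3888, 0.2779]
tool_rot: [[-0.998, 0.061, 0.007], [0.061, 0.998, 0.003], [-0.006, 0.004, -1.0]]
ft_force: [-0.3, 0.7, 0.6]
grip_width: 0.0857
```

```bash
python3 - <<'E'
from h import *
st(); wshot("w14.png"); plan([0.5473,0.088,0.25],Rd(183.3))
E
```

```text
t 14.22 p [0.4415 0.3888 0.2779] yaw 176.52 down [ 0.007  0.003 -1.   ] q [ 29.9  24.1  63.   -0.   92.5 -56.7] w 0.0857 f [-0.3  0.7  0.6]
delta [-0.1639, -0.3929, 0.0338] [0.0007, 0.0014, -0.0377] rows 7.7 0.9
```

View pics/w14.png

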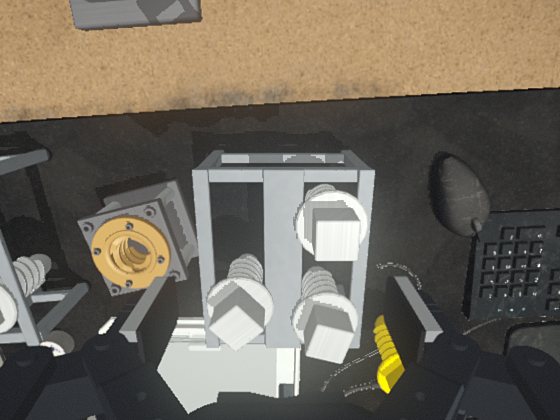

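From above, the first screw hangs level in the +y bay at (333,222), and the sorted screws at (240,310) and (323,325) have not moved. Now for the second screw.

jog_arm --deltas '[-0.164,-0.393,0.034,0,0.0014,-0.038,-1,-0.164,-0.393,0.034,0,0.0014,-0.038,-1,-0.164,-0.393,0.034,0,0.0014,-0.038,-1,-0.164,-0.393,0.034,0,0.0014,-0.038,-1,-0.164,-0.393,0.034,0,0.0014,-0.038,-1,-0.164,-0.393,0.034,0,0.0014,-0.038,-1,-0.164,-0.393,0.034,0,0.0014,-0.038,-1,-0.164,-0.393,0.034,0,0.0014,-0.038,-1,-0.164,-0.393,0.034,0,0.0014,-0.038,-1,-0.164,-0.393,0.034,0,0.0014,-0.038,-1,-0.164,-0.393,0.034,0,0.0014,-0.038,-1,-0.164,-0.393,0.034,0,0.0014,-0.038,-1]'

```text
time_s: 15.27
position: [0.5479, 0.0897, 0.2469]
tool_rot: [[-0.998, -0.06, -0.005], [-0.06, 0.998, 0.0], [0.005, 0.0, -1.0]]
ft_force: [-0.3, 0.0, -0.9]
grip_width: 0.0855
```

```bash
python3 - <<'E'
from h import *
st(); wshot("w15.png")
a=cv2.imread("pics/w15.png")
cv2.imwrite("pics/w15z.png",cv2.resize(a[140:250,215:335],None,fx=5,fy=5,interpolation=cv2.INTER_CUBIC))
E
```

```text
t 15.27 p [0.5479 0.0897 0.2469] yaw -176.55 down [-0.005  0.    -1.   ] q [ -2.9  21.9  71.6  -0.   86.8 -96.4] w 0.0855 f [-0.3  0.  -0.9]
```

View pics/w15.png

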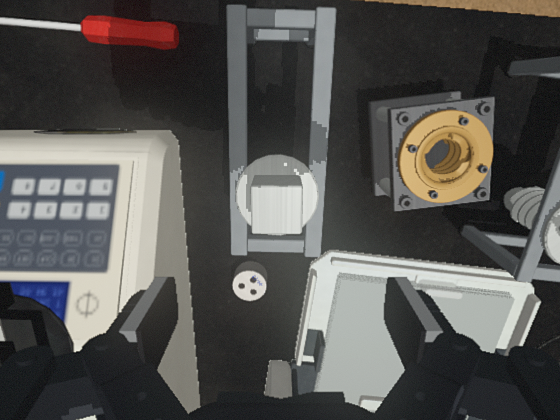

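View pics/w15z.png

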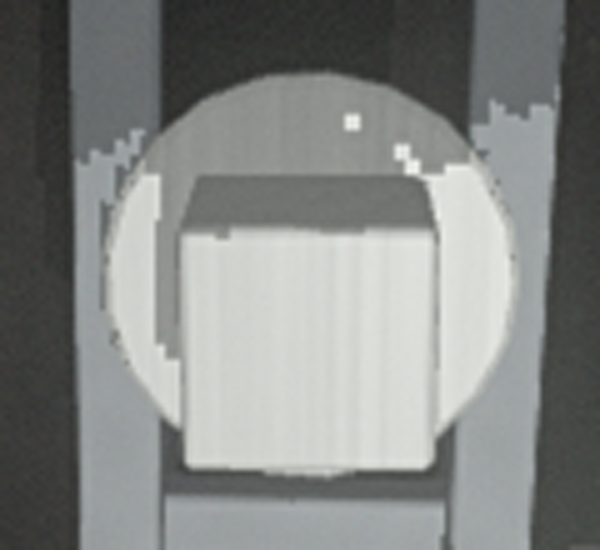

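```bash
python3 - <<'E'
from h import *
c=wcam("w15.png")
P=np.array([onz(c,(x+.5)/5-.5+215,(y+.5)/5-.5+140,.1515) for x,y in [(181,230),(436,230),(433,468),(185,469)]])
m=P.mean(0);print(m,[(round(np.linalg.norm(P[(i+1)%4]-P[i]),4),round(np.degrees(np.arctan2(*(P[(i+1)%4]-P[i])[1::-1]))%90,1)) for i in range(4)])
print(np.round(onz(c,185,200,.1),3))
st();plan([m[0]+.0005,m[1],0.122],Rd(183.4))
E
```

```text
[0.54777448 0.08786458 0.1515    ] [(np.float64(0.0345), np.float64(3.5)), (np.float64(0.0347), np.float64(3.8)), (np.float64(0.035), np.float64(3.7)), (np.float64(0.0349), np.float64(3.0))]
[0.561 0.012 0.1  ]
t 15.32 p [0.5479 0.0897 0.247 ] yaw -176.54 down [-0.004  0.    -1.   ] q [ -2.9  21.8  71.6  -0.   86.8 -96.4] w 0.0853 f [ 0.7  0.  -0.6]
delta [-0.0011, -0.0026, 0.1667] [0.0001, -0.0014, 0.0004] rows 3.0 0.0
```

jog_arm --deltas '[-0.001,-0.0026,0.05,0,-0.0014,0,-0.6,-0.001,-0.0026,0.1,0,-0.0014,0,-0.6,-0.001,-0.0026,0.145,0,-0.0014,0,-0.6,-0.001,-0.0026,0.1665,0,-0.0014,0,-0.6,-0.001,-0.0026,0.1665,0,-0.0014,0,-0.6,-0.001,-0.0026,0.1665,0,-0.0014,0,1,-0.001,-0.0026,0.1665,0,-0.0014,0,1,-0.001,-0.0026,0.1665,0,-0.0014,0,1,-0.001,-0.0026,0.1665,0,-0.0014,0,1,-0.001,-0.0026,0.1665,0,-0.0014,0,1,-0.001,-0.0026,0.1665,0,-0.0014,0,1]' --grip_force 60

```text
time_s: 16.23
position: [0.5494, 0.0868, 0.1242]
tool_rot: [[-0.998, -0.059, 0.004], [-0.059, 0.998, 0.0], [-0.004, 0.0, -1.0]]
ft_force: [-0.5, 1.0, 6.5]
grip_width: 0.0354
```

```bash
python3 - <<'E'
from h import *
st(); plan([0.5478,0.088,0.245],Rd(183.4));plan([0.515,0.2308,0.245],Rd(190.7))
E
```

```text
t 16.23 p [0.5494 0.0868 0.1242] yaw -176.62 down [ 0.004  0.    -1.   ] q [ -3.2  28.   83.1   0.   68.6 -96.6] w 0.0354 f [-0.5  1.   6.5]
delta [0.0013, 0.0018, -0.161] [0.0, 0.0014, -0.0001] rows 2.9 0.0
delta [0.0337, 0.1944, -0.1612] [-0.0001, 0.0014, -0.0407] rows 4.6 1.0
```

jog_arm --deltas '[0,0,-0.03,0,0.0014,0,1,0,0,-0.08,0,0.0014,0,1,0,0,-0.13,0,0.0014,0,1,0,0,-0.161,0,0.0014,0,1,0,0,-0.161,0,0.0014,0,1,0.009,0.05,-0.161,0,0.0014,-0.01,1,0.018,0.1,-0.161,0,0.0014,-0.02,1,0.027,0.15,-0.161,0,0.0014,-0.03,1,0.032,0.185,-0.161,0,0.0014,-0.041,1,0.033,0.1944,-0.161,0,0.0014,-0.041,1,0.033,0.1944,-0.161,0,0.0014,-0.041,1,0.033,0.1944,-0.161,0,0.0014,-0.041,1]'

```text
time_s: 17.23
position: [0.5147, 0.2303, 0.2416]
tool_rot: [[-0.982, -0.187, -0.006], [-0.187, 0.982, -0.001], [0.007, -0.0, -1.0]]
ft_force: [-0.2, 0.6, -6.1]
grip_width: 0.035
```

```bash
python3 - <<'E'
from h import *
st(); wshot("w16.png"); st(); plan([0.5155,0.2308,0.19],Rd(190.7))
E
```

```text
t 17.23 p [0.5147 0.2303 0.2416] yaw -169.25 down [-0.006 -0.001 -1.   ] q [ 12.1  23.   70.7   0.   86.7 -88.7] w 0.035 f [-0.2  0.6 -6.1]
t 17.28 p [0.5151 0.2298 0.2419] yaw -169.31 down [-0.006 -0.001 -1.   ] q [ 12.   23.   70.7   0.   86.7 -88.7] w 0.0353 f [-0.3 -0.5 -6.1]
delta [-0.0012, 0.0012, 0.0692] [-0.0, -0.0019, -0.0] rows 1.2 0.0
```

View pics/w16.png

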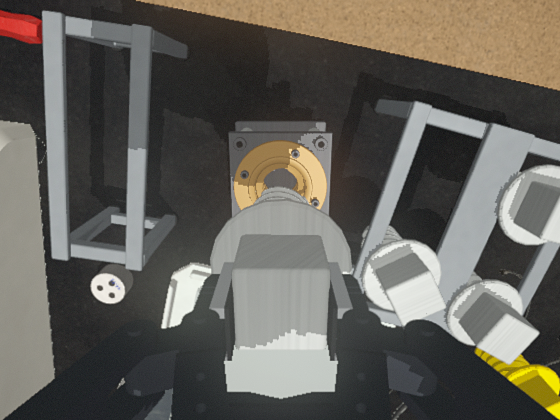

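jog_arm --deltas '[-0.0012,0.0012,0.03,0,-0.0019,0,1,-0.0012,0.0012,0.06,0,-0.0019,0,1,-0.0012,0.0012,0.0692,0,-0.0019,0,1,-0.0012,0.0012,0.08,0,-0.0019,0,1,-0.0012,0.0012,0.0925,0,-0.0019,0,1,-0.0012,0.0012,0.0925,0,-0.0019,0,1]' --grip_force 40

```text
time_s: 17.78
position: [0.5153, 0.2311, 0.1724]
tool_rot: [[-0.983, -0.186, -0.0], [-0.186, 0.983, 0.0], [0.0, 0.0, -1.0]]
ft_force: [-0.3, -0.8, -6.3]
grip_width: 0.0351
```

```bash
python3 - <<'E'
from h import *
st(); plan([0.5155,0.2308,0.165],Rd(190.7))
E
```

```text
t 17.78 p [0.5153 0.2311 0.1724] yaw -169.3 down [-0.  0. -1.] q [ 12.1  26.   77.6   0.   76.4 -88.6] w 0.0351 f [-0.3 -0.8 -6.3]
delta [-0.0001, -0.0005, 0.0099] [0.0001, -0.0001, 0.0] rows 0.2 0.0
```

jog_arm --deltas '[0,0,0.003,0,0,0,1,0,0,0.006,0,0,0,1,0,0,0.009,0,0,0,1,0,0,0.011,0,0,0,1,0,0,0.011,0,0,0,1]' --grip_force 25

```text
time_s: 18.2
position: [0.5156, 0.2317, 0.1653]
tool_rot: [[-0.982, -0.186, 0.002], [-0.186, 0.982, 0.001], [-0.002, 0.0, -1.0]]
ft_force: [0.3, 0.1, -5.8]
grip_width: 0.0351
```

jog_arm --deltas '[0,0,0.0015,0,0,0,1,0,0,0.003,0,0,0,1,0,0,0.003,0,0,0,1]'

```text
time_s: 18.45
position: [0.5156, 0.2317, 0.163]
tool_rot: [[-0.982, -0.186, 0.002], [-0.186, 0.982, 0.001], [-0.002, 0.0, -1.0]]
ft_force: [1.1, -1.5, -6.2]
grip_width: 0.0351
```

jog_arm --deltas '[0,0,0.0015,0,0,0,1,0,0,0.003,0,0,0,1,0,0,0.003,0,0,0,1]'

```text
time_s: 18.7
position: [0.5158, 0.2317, 0.1612]
tool_rot: [[-0.982, -0.186, 0.003], [-0.186, 0.982, 0.001], [-0.003, 0.0, -1.0]]
ft_force: [0.2, -1.3, -1.6]
grip_width: 0.0349
```

jog_arm --deltas '[0,0,0.0013,0,0,0,1,0,0,0.0027,0,0,0,1,0,0,0.0027,0,0,0,1]'

```text
time_s: 18.95
position: [0.5162, 0.2318, 0.1606]
tool_rot: [[-0.982, -0.186, 0.005], [-0.186, 0.982, 0.001], [-0.005, 0.0, -1.0]]
ft_force: [-2.3, -0.8, 9.3]
grip_width: 0.035
```

Contact came near TCP z 0.161, about 63 mm above the mouth and higher than a right-hand screw would rest. I'll ease the load off and turn it clockwise with the lightest grip.

jog_arm --deltas '[0,0,-0.002,0,0,0,1,0,0,-0.002,0,0,0.03,1,0,0,-0.002,0,0,0.06,1,0,0,-0.002,0,0,0.09,1,0,0,-0.002,0,0,0.12,1,0,0,-0.002,0,0,0.15,1,0,0,-0.002,0,0,0.18,1,0,0,-0.002,0,0,0.21,1]' --grip_force 20

```text
time_s: 19.62
position: [0.5156, 0.2306, 0.1604]
tool_rot: [[-0.889, 0.459, 0.001], [0.459, 0.889, -0.002], [-0.002, -0.001, -1.0]]
ft_force: [-1.7, -6.2, 3.3]
grip_width: 0.0352
```

```bash
python3 - <<'E'
from h import *
st(); wshot("w17.png")
E
```

```text
t 19.62 p [0.5156 0.2306 0.1604] yaw 152.7 down [ 0.001 -0.002 -1.   ] q [ 12.1  26.7  78.6  -0.1  74.6 -50.5] w 0.0352 f [-1.7 -6.2  3.3]
```

View pics/w17.png

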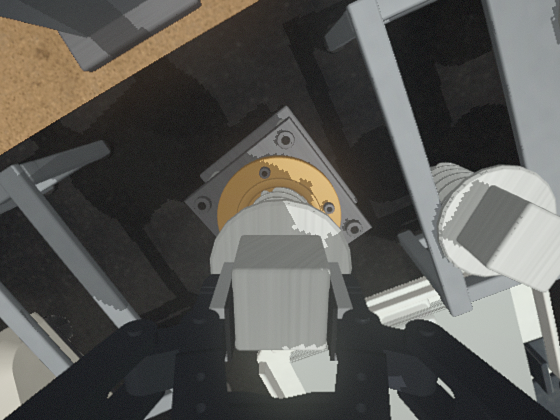

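jog_arm --deltas '[0,0,0,0,0,0.032,1,0,0,0,0,0,0.064,1,0,0,0,0,0,0.096,1,0,0,0,0,0,0.128,1,0,0,0,0,0,0.16,1,0,0,0,0,0,0.192,1,0,0,0,0,0,0.224,1,0,0,0,0,0,0.256,1,0,0,0,0,0,0.288,1,0,0,0,0,0,0.32,1,0,0,0,0,0,0.352,1]'

```text
time_s: 20.58
position: [0.5148, 0.2308, 0.1602]
tool_rot: [[0.012, 1.0, -0.001], [1.0, -0.012, -0.002], [-0.002, -0.001, -1.0]]
ft_force: [-2.3, -5.5, -1.6]
grip_width: 0.0352
```

```bash
python3 - <<'E'
from h import *
st(); wshot("w18.png")
save("scene18.png",eyes.get_image("scene"))
a=cv2.imread("pics/w18.png")[:,60:500];b=cv2.resize(cv2.imread("pics/scene18.png")[110:240,130:270],None,fx=3.2,fy=3.2)
cv2.imwrite("pics/z18.png",cv2.resize(np.hstack([a,np.pad(b,((0,420-b.shape[0]),(0,0),(0,0)))]),(800,380)))
E
```

```text
t 20.58 p [0.5148 0.2308 0.1602] yaw 89.34 down [-0.001 -0.002 -1.   ] q [12.2 26.7 78.7 -0.1 74.7 12.8] w 0.0352 f [-2.3 -5.5 -1.6]
```

View pics/z18.png

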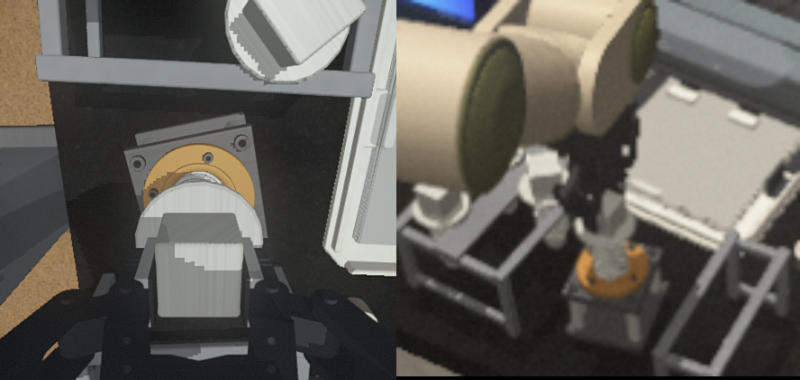

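After 101° clockwise the screw only rode at the same height (TCP z 0.160 throughout, light forces). It is left-hand, so I'll lift it out and carry it to the -y bay.

jog_arm --deltas '[0,0,0,0,0,0,1,0,0,0,0,0,0,1,0,0,-0.01,0,0,0,1,0,0,-0.03,0,0,0,1,0,0,-0.07,0,0,0,1,0,0,-0.115,0,0,0,1,0,0,-0.115,0,0,-0.04,1,0,0,-0.115,0,0,-0.08,1,0,0,-0.115,0,0,-0.12,1,0,0,-0.115,0,0,-0.16,1,0,0,-0.115,0,0,-0.2,1,0,0,-0.115,0,0,-0.24,1]' --grip_force 60

```text
time_s: 21.68
position: [0.5151, 0.232, 0.2464]
tool_rot: [[-0.681, 0.732, 0.001], [0.732, 0.681, 0.002], [0.001, 0.002, -1.0]]
ft_force: [0.7, -0.1, -6.5]
grip_width: 0.0349
```

```bash
python3 - <<'E'
from h import *
st(); plan([0.462,0.345,0.25],Rd(176.5))
E
```

```text
t 21.68 p [0.5151 0.232  0.2464] yaw 132.95 down [ 0.001  0.002 -1.   ] q [ 12.2  22.7  70.3   0.1  86.9 -30.7] w 0.0349 f [ 0.7 -0.1 -6.5]
delta [0.1585, 0.0508, -0.0046] [0.0006, -0.0, -0.242] rows 3.0 6.1
```

jog_arm --deltas '[0.04,0.013,-0.005,0,0,-0.04,1,0.08,0.026,-0.005,0,0,-0.08,1,0.12,0.039,-0.005,0,0,-0.12,1,0.15,0.048,-0.005,0,0,-0.16,1,0.1585,0.051,-0.005,0,0,-0.2,1,0.1585,0.051,-0.005,0,0,-0.242,1,0.1585,0.051,-0.005,0,0,-0.242,1,0.1585,0.051,-0.005,0,0,-0.242,1,0.1585,0.051,-0.005,0,0,-0.242,1]'

```text
time_s: 22.43
position: [0.4632, 0.3449, 0.2502]
tool_rot: [[-0.997, 0.071, 0.001], [0.071, 0.997, 0.001], [-0.001, 0.001, -1.0]]
ft_force: [0.5, 0.1, -6.8]
grip_width: 0.035
```

```bash
python3 - <<'E'
from h import *
st(); wshot("w19.png"); plan([0.474,0.349,0.25],Rd(176.5));plan([0.474,0.349,0.135],Rd(176.5))
E
```

```text
t 22.43 p [0.4632 0.3449 0.2502] yaw 175.9 down [ 0.001  0.001 -1.   ] q [ 24.9  23.9  67.8   0.   88.2 -61. ] w 0.035 f [ 0.5  0.1 -6.8]
delta [-0.0138, 0.0066, 0.0004] [0.0003, 0.0004, -0.0032] rows 0.3 0.1
delta [-0.0136, 0.0064, 0.1537] [0.0003, 0.0004, -0.0032] rows 2.8 0.1
```

View pics/w19.png

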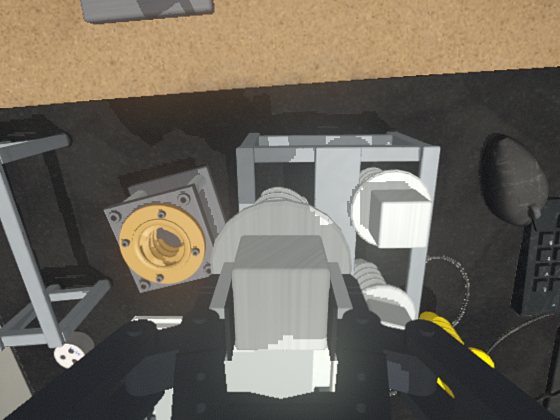

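The held screw is above the near half of the -y bay, which spans columns 258–315 at the near end. The first screw hangs undisturbed at (395,210). I'll lower it now.

jog_arm --deltas '[-0.0138,0.0065,0,0,0,-0.003,1,-0.0138,0.0065,0,0,0,-0.003,1,-0.0138,0.0065,0.03,0,0,-0.003,1,-0.0138,0.0065,0.07,0,0,-0.003,1,-0.0138,0.0065,0.11,0,0,-0.003,1,-0.0138,0.0065,0.14,0,0,-0.003,1,-0.0138,0.0065,0.1535,0,0,-0.003,1,-0.0138,0.0065,0.1535,0,0,-0.003,1,-0.0138,0.0065,0.1535,0,0,-0.003,1]'

```text
time_s: 23.23
position: [0.4745, 0.3494, 0.1361]
tool_rot: [[-0.998, 0.059, 0.003], [0.059, 0.998, 0.001], [-0.003, 0.001, -1.0]]
ft_force: [0.1, 0.1, -5.1]
grip_width: 0.0352
```

```bash
python3 - <<'E'
from h import *
st(); wshot("w20.png"); plan([0.474,0.349,0.126],Rd(176.5))
E
```

```text
t 23.23 p [0.4745 0.3494 0.1361] yaw 176.6 down [ 0.003  0.001 -1.   ] q [ 24.9  30.3  76.6   0.   73.  -61.7] w 0.0352 f [ 0.1  0.1 -5.1]
delta [0.0012, -0.0009, 0.0145] [0.0007, 0.0013, 0.0007] rows 0.3 0.0
```

View pics/w20.png

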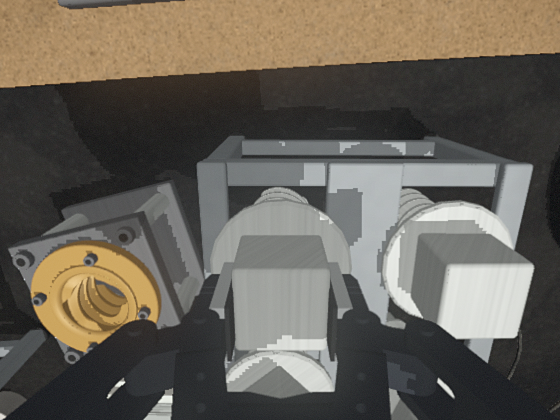

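jog_arm --deltas '[0,0,0.006,0,0,0,1,0,0,0.012,0,0,0,1,0,0,0.0145,0,0,0,1,0,0,0.0145,0,0,0,1]' --grip_force 40

```text
time_s: 23.62
position: [0.4741, 0.3493, 0.1245]
tool_rot: [[-0.998, 0.058, 0.002], [0.058, 0.998, 0.001], [-0.002, 0.001, -1.0]]
ft_force: [-0.5, 0.2, -6.0]
grip_width: 0.035
```

jog_arm --deltas '[0,0,0.0015,0,0,0,1,0,0,0.003,0,0,0,1,0,0,0.003,0,0,0,1]' --grip_force 30

```text
time_s: 23.87
position: [0.4742, 0.3494, 0.1243]
tool_rot: [[-0.998, 0.058, 0.004], [0.058, 0.998, 0.001], [-0.004, 0.002, -1.0]]
ft_force: [-4.6, -2.2, 10.1]
grip_width: 0.0348
```

Contact shows the collar is on the rails at TCP z 0.1243, the same height as at pick-up. Releasing with a small opening and then rising.

jog_arm --deltas '[0,0,-0.002,0,0,0,1,0,0,-0.002,0,0,0,-0.25,0,0,-0.002,0,0,0,-0.25,0,0,-0.002,0,0,0,-0.25,0,0,-0.002,0,0,0,-0.25]'

```text
time_s: 24.28
position: [0.4743, 0.3494, 0.1238]
tool_rot: [[-0.998, 0.058, 0.002], [0.058, 0.998, 0.001], [-0.002, 0.001, -1.0]]
ft_force: [0.5, 0.5, -0.1]
grip_width: 0.0531
```

```bash
python3 - <<'E'
from h import *
st(); wshot("w21.png")
E
```

```text
t 24.28 p [0.4743 0.3494 0.1238] yaw 176.66 down [ 0.002  0.001 -1.   ] q [ 24.9  31.   77.5   0.   71.3 -61.8] w 0.0531 f [ 0.5  0.5 -0.1]
```

View pics/w21.png

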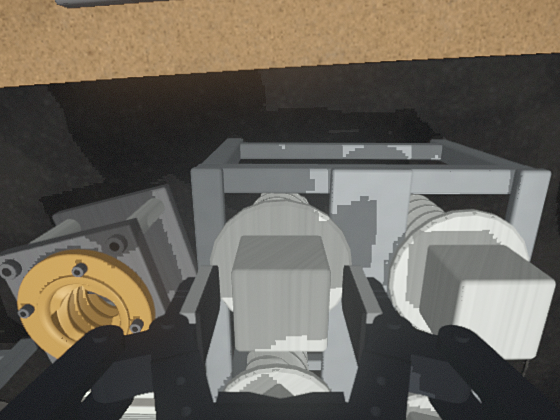

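jog_arm --deltas '[0,0,-0.04,0,0,0,-0.25,0,0,-0.09,0,0,0,-0.25,0,0,-0.14,0,0,0,-0.25,0,0,-0.19,0,0,0,-0.25,0.03,0.05,-0.2,0,-0.03,0,-0.25,0.06,0.05,-0.2,0,-0.06,0,-0.25,0.06,0.05,-0.2,0,-0.09,0,-0.25,0.06,0.05,-0.2,0,-0.12,0,-0.25,0.06,0.05,-0.2,0,-0.12,0,-0.25,0.06,0.05,-0.2,0,-0.12,0,-0.25]'

```text
time_s: 25.17
position: [0.4303, 0.3895, 0.2737]
tool_rot: [[-0.928, 0.057, 0.367], [0.053, 0.998, -0.02], [-0.368, 0.001, -0.93]]
ft_force: [0.5, -0.2, 0.0]
grip_width: 0.0533
```

```bash
python3 - <<'E'
from h import *
st(); wshot("w22.png"); st(); a=cv2.imread("pics/w22.png")
cv2.imwrite("pics/w22r.png",cv2.rotate(a,cv2.ROTATE_180))
E
```

```text
t 25.17 p [0.4303 0.3895 0.2737] yaw 176.7 down [ 0.367 -0.02  -0.93 ] q [ 36.5  17.6  76.6 -14.5  69.4 -47. ] w 0.0533 f [ 0.5 -0.2  0. ]
t 25.22 p [0.4312 0.3894 0.2737] yaw 176.63 down [ 0.367 -0.02  -0.93 ] q [ 36.4  17.7  76.6 -14.5  69.4 -47. ] w 0.0535 f [ 0.8 -0.4 -0.3]
```

View pics/w22r.png

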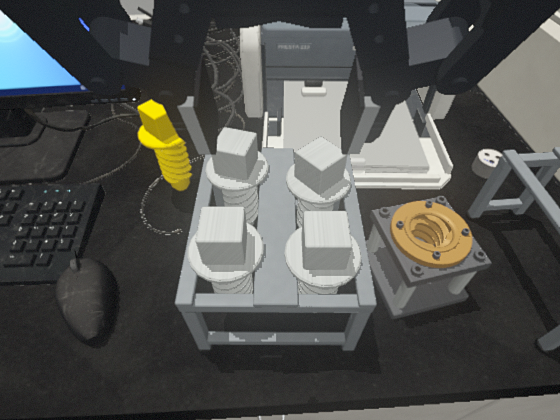

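All four screws hang upright. In the rotated view the new ones are at (225,250) on the left and (322,258) on the right. I'll check bay positions numerically and zoom in on the threads.

```bash
python3 - <<'E'
from h import *
c=wcam("w22.png"); a=cv2.imread("pics/w22r.png")
cv2.imwrite("pics/w22z.png",cv2.resize(a[190:310,170:380],None,fx=3.7,fy=4.8,interpolation=cv2.INTER_CUBIC))
o=np.array([.52494,.38782]);t=np.radians(-3.5);R=np.array([[np.cos(t),-np.sin(t)],[np.sin(t),np.cos(t)]])
# collar left/right extremes (rotated picture): col,row
for n,l,r,y in[("RHnew",188,263,249),("LHnew",286,361,256),("RHold",206,269,180),("LHold",288,349,184)]:
    P=[onz(c,559-u,419-y,.115)[:2] for u in(l,r)]; m=(P[0]+P[1])/2
    print(n,"width",round(np.linalg.norm(P[0]-P[1]),4),"local",np.round(R.T@(m-o),4))
E
```

```text
RHnew width 0.065 local [-0.0458  0.0433]
LHnew width 0.064 local [-0.0527 -0.041 ]
RHold width 0.064 local [0.0383 0.0394]
LHold width 0.0613 local [ 0.0329 -0.0424]
```

View pics/w22z.png

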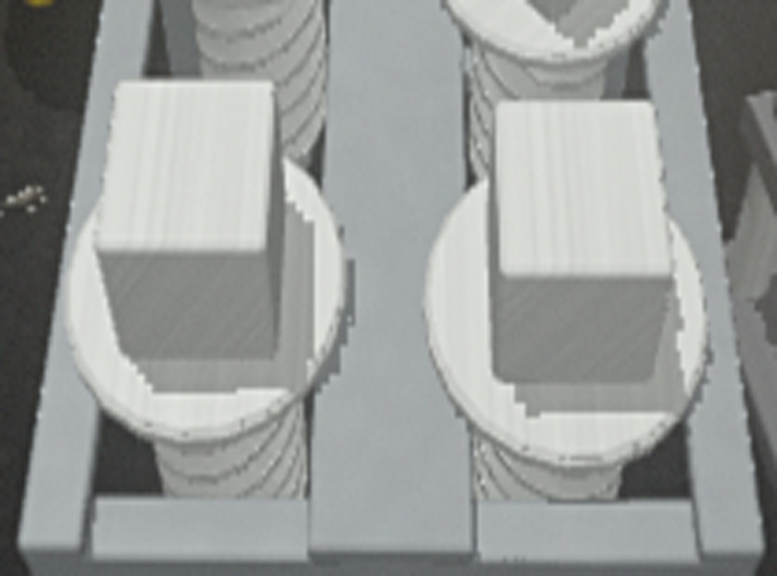

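The new threads match their bay mates: the left pair rises to the right and the right pair falls to the right. Both new screws sit within 1.5 mm of their bay centre lines, and the arm is clear. Handing in.

```bash
python3 - <<'E'
from h import *
from rig import close_job
st(); print(close_job())
E
```

```text
t 25.22 p [0.4312 0.3894 0.2737] yaw 176.63 down [ 0.367 -0.02  -0.93 ] q [ 36.4  17.7  76.6 -14.5  69.4 -47. ] w 0.0535 f [ 0.8 -0.4 -0.3]
the job is handed in; nothing more can be done
None
```

Both screws are sorted and the job is handed in at about 25 s; the hand-in gives no verdict.

- **Near screw:** turned about 98° clockwise in the nut, it was drawn in about 11 mm with forces under 10 N. It is right-hand. I backed it out along the thread and hung it in the +y bay.
- **Far screw:** turned about 101° clockwise, it stayed on top at the same height, about 63 mm above the mouth, with about 10 N at most. It is left-hand. I lifted it straight out, without turning it back, and hung it in the -y bay.

My last checks were on the final wrist picture:
- **Position:** both new screws hang by the collar within 1.5 mm of their bay centre lines, at local x of about -46 mm and -53 mm.
- **Thread hand:** each new screw's thread slant matches the sorted screw in its bay.
- **Sorted screws:** I never touched them and they looked unmoved. I did not measure their shift, because my centre readings for them in the last picture were only rough.
- **Arm:** it is clear of everything and the wrist force reads near zero.

No check failed.

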